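# Refit a fuse link, clip its monitor on and shut the sloped fuse box

### The job

Take the white fuse link from its black rest and press it home between the copper spring clips of the sloped fuse box, centred, so that both clips snap round its metal end caps. Then push the blue clip-on monitor over the red band of the fitted fuse, square to the sloped box floor, until its spring arms snap round the barrel, and finally swing the clear cover fully shut, leaving the other things on the bench where they are.

Things in the scene. Friction and masses are not known exactly. Their poses are not given: they have to be found in the camera images.
- fuse: Fuse link, 160 mm long: white barrel 24 mm in diameter, red band 30 mm wide round its middle, bright metal caps 26 mm in diameter and 32 mm long on its ends; about 0.18 kg. Origin: its centre; y runs along it, either end may go either way. Starts lying level in the rest, axis 34 mm above the bench. Grip it at the red band.
- fuse_rest: Black rest fixed to the bench, base 60 x 112 x 6 mm (y), with two V-notched uprights 12 mm thick, 41 mm either side of its middle, in which the fuse lies along y; 35 mm of the barrel are free either side of the middle. Origin: middle of its underside.
- fuse_box: Grey open box on a stand, fixed, tilted 30 deg. Origin: the seat for the fuse's centre, 90 mm above the bench. x up the slope (away from the robot), y along the seated fuse, z square out of the box, leaning towards the robot. Floor 38 mm below the seat, wall tops 42 mm above it; inner faces of the walls at x = +-75, y = +-105 mm. No obstacle between the clips.
- clip_left_seat (a point): Seat of the +y clip (62 mm from the box's origin, same axes): two sprung copper arms 18 mm wide, mouth to +z. Flared tips 31 mm apart, 19 mm above the seat; lips 18 mm apart, 9 mm above it, spread over the cap's widest point and close behind it. Press along -z, about 5 to 10 N a clip, until the cap meets the saddle at z = 0.
- clip_right_seat (a point): Seat of the -y clip, 62 mm from the box's origin; made like the other.
- monitor: Blue clip-on fuse monitor: block 42 mm (x) by 28 mm (y) by 20 mm high, two lamps on top, over two sprung steel arms pointing down. Starts standing on its arm tips. Origin: bench level between the tips, z up. The block is 35 to 55 mm above it; grip it across its 42 mm width, fingertips no lower than 25 mm above the origin, so that the arms can spread. 0.09 kg, symmetric.
- monitor_bore (a point): Centre of the round bore (for the 24 mm barrel) between the monitor's arms: 21 mm above its origin, bore axis along its y, arms reaching 21 mm below, lips 20 mm apart, 8 mm below. Once on, this lies on the fuse's axis. Press along the monitor's -z with about 6 to 15 N until the arms snap (they then pull themselves on) round the barrel and the block's pads meet it.
- cover (a joint): Hinge of the clear cover (grey rim), rad: 0 shut flat on the walls; at the start about 1.8 to 1.9, open and leaning over the box from its upper wall. Stays where it is left; 1 to 2 N at the free edge moves it. At angle a the free edge, in the box's axes, is at x = 81 - 163 cos a, z = 43 + 163 sin a (mm).
- cover_hinge (a point): Middle of the cover's hinge line, along the box's y, at x = +81 mm, z = +43 mm in the box's axes; the inner face of the 5 mm thick cover turns about it.
- cover_edge (a point): Middle of the cover's free edge on its outer face, 163 mm from the hinge; cover 226 mm wide. A black grip bar (70 mm long, 12 mm wide, 11 mm high) lies on the outer face along this edge.
- relay: Clear-topped relay 34 x 28 x 48 mm, loose bystander standing on the bench; origin at its underside.
- leak_tester: Black handheld leak tester 167 x 67 x 36 mm, loose bystander lying on the bench; origin at its underside.
- orange_screwdriver: Screwdriver with black and orange handle, 209 mm long (along its y), loose bystander; origin at its underside.
- tape_roll: Black tape roll 66 mm in diameter, 19 mm high, loose bystander.
- plug: Black three-pin mains plug 45 x 48 x 44 mm lying pins up, loose bystander.
- terminal_block: White terminal block 16 x 22 x 15 mm, loose bystander.
Mind the look-alikes: they are no part of the job. Of the things like the monitor, leave any that is green; of the rest the smaller one is meant.

How it is judged:
On the way, in this order (a step that is already met when the one before it is completed fails the run):
1. the fuse link is snapped home in both copper clips (x of fuse in the frame of fuse_box between -0.003 and 0.003 m and z of fuse in the frame of fuse_box between -0.003 and 0.003 m and y of fuse in the frame of fuse_box between -0.008 and 0.008 m and angle between the y axis of fuse and the y axis of fuse_box, either way round below 0.06 rad), for 0.2 s.
2. the monitor is snapped on over the red band of the fitted fuse (all of step 1 and x of fuse in the frame of monitor between -0.003 and 0.003 m and z of fuse in the frame of monitor between 0.018 and 0.024 m and y of fuse in the frame of monitor between -0.012 and 0.012 m and angle between the y axis of monitor and the y axis of fuse, either way round below 0.1 rad and angle between the z axis of monitor and the z axis of fuse_box, either way round below 0.25 rad), for 0.2 s.
At the end, for the whole second after the job is handed in: Fuse in both clips (axis within 3 mm of the seat, centred to 8 mm, parallel to 3 deg); monitor fully on its barrel (bore within 3 mm of the axis, 12 mm of the middle, square to the box floor to 14 deg); cover shut to 0.05 rad; all at rest (all of step 2 and value of joint cover below 0.05 rad and linear speed of each of fuse, monitor below 0.02 m/s); the robot touches nothing.
It fails at once if one of the loose bystanders is pushed more than 30 mm (distance of any of leak_tester, orange_screwdriver, tape_roll, plug, terminal_block, relay from where it was at the start of the episode above 0.03 m).
It also fails if it takes over 72 s, if anything falls off the work surface, if the arm or the gripper's body presses on something with over 40 N, if the wrist force passes 120 N, or if a joint passes its speed limit or range.

### The arm

A 6-joint arm with a two-finger parallel gripper is mounted at the origin on a cart in front of the work surface, level with it; the furniture and walls round the work are solid. World frame = base frame: x ahead of the robot, y to its left, z up, the work surface at z = 0. Lengths are in m, angles in rad, forces in N, time in s.
With the tool pointing down it reaches from about 0.275 to 0.825 m from the base axis. Payload 4.9 kg.
Tool frame: the origin (TCP) lies at the very end of the fingers, on their centre line; the grasp point (between the pads) lies 19 mm behind it; z points along the fingers, y is the line along which they close (so a half turn about z gives the same grasp; the last joint's range is limited). The gripper opens to 85 mm and grips with 20 to 120 N. Pads are 22 mm wide; open, the fingers measure 114 mm over their backs; the gripper's body (76 mm by 85 mm) begins 54 mm behind the grasp point. The pads swing forward as they close: fully open they stand 13 mm farther back than shut.
Start: joints at [1.199, 0.326, -0.193, 1.052, 0, 1.437], TCP at [0.13, 0.535, 0.231] pointing down, gripper open.
Joint ranges: [-2.65, 2.65], [-0.97, 1.79], [-1.3, 1.35], [-1.93, 2.1], [-1.47, 1.37], [-3.14, 3.14]. Speed limits (rad/s): [2.57, 2.57, 3.14, 3.14, 3.14, 3.14].

### API

Orientations are given as a unit quaternion [w, x, y, z].
In Python, from plant import arm, capture, camera_info gives the robot as it stands. The module is installed in compiled form; this text tells all that it offers.
- The arm moves only by the tool step_arm, never from a script. Its argument "commands" is a list of rows, each an object of numbers: "tx", "ty", "tz": the shift along the tool's x, y, z in cm; "rx", "ry", "rz": the turn, a rotation vector about the tool's x, y, z in rad; "gripper": the closure, from 0 (fully open) to 1 (shut). A call has 1 to 20 rows; each row shifts and turns the commanded pose from where the row before left it, along the tool's axes as they then stand; what a row does not reach is not made up. A row lasts 1/12 s, in which the tool goes at most 41.7 mm and 7.16 degrees, less where a joint would pass 70% of its speed; a pose out of reach is approached as far as the arm can. A call with a gripper value outside its range is refused whole. The fingers move at their own pace and stop on an object; the grip force is fixed at half the most. Time passes only in rows, so rows that do not move let the fingers close. It gives the time, the measured TCP pose, the force, the opening and the grip force at its end, in the units of the state.
- arm.read_state(): the state, without advancing time (a new reading comes with each control period).
- capture(name): name is "scene" or "top" or "wrist"; returns the picture (384x512x3 uint8, red, green, blue); there is no depth.
- camera_info(name): a dict with "mtx" (3x3 intrinsics, pixels), "R" (3x3) and "t" (3): a world point X has camera coordinates R X + t; the wrist camera has in their place "tool_from_camera" (4x4, takes a point from camera to tool coordinates, whose origin is the TCP and whose axes are the flange's). Camera axes: x right, y down, z forward; pixel columns grow to the right and rows downward; lengths in m; the calibration is good to about 2 mm. A picture is of the moment at which its call begins: read the wrist's pose just before it. camera_info takes no time and is no camera call.
- arm.close_job(): hands the job in; it is judged then, once.
The state is a dict: "time_s": time; "joint_positions": joint angles; "qd": joint speeds; "effort": joint torques, N m; "tcp_pos": TCP position; "orientation": TCP orientation; "contact_force": force on the tool from outside, world axes, zero at the start; "ft_torque": the same for the moment, N m; "gripper_width": finger opening in m; "finger_force": force on a finger pad.
Only numpy, scipy, OpenCV 4.12 (cv2) and the standard library are available. Lean on these libraries where they do the work, as an engineer would, in place of code of your own. Each camera call takes 0.05 s, during which the arm holds its last target. There are 200 camera calls.

## Working session

There is one attempt and no reset: what is moved stays moved. The work goes in short steps, Python scripts to look and compute and a tool call to move; the robot and the scene stay as the last step left them, time stands still between calls to the robot, and variables do not carry over. Pictures are saved under pics/ and viewed, at most 10 in all, crops included, and the job is handed in when it is done.

Besides the shell and the picture viewer there is one more tool, called after ">>>" as name(argument=value, ...), one argument or row to a line, values as JSON. step_arm: Moves the arm, as the interface text tells. Its arguments: {"type":"object","properties":{"commands":{"type":"array"}},"required":["commands"]}

```bash
mkdir -p pics
cat > h.py <<'E'
import numpy as np, cv2
from plant import arm, capture, camera_info
from scipy.spatial.transform import Rotation as Rn
def Rq(q): return Rn.from_quat([q[1],q[2],q[3],q[0]]).as_matrix()
def shot(n,fn):
    s=arm.read_state(); im=capture(n); cv2.imwrite('pics/'+fn,im[:,:,::-1]); return im,s
def cam(n,s=None):
    c=camera_info(n); K=np.array(c['mtx'])
    if n!='wrist':
        R=np.array(c['R']); t=np.array(c['t']); return K,R,t
    T=np.array(c['tool_from_camera']); W=np.eye(4); W[:3,:3]=Rq(s['orientation']); W[:3,3]=s['tcp_pos']
    M=np.linalg.inv(W@T); return K,M[:3,:3],M[:3,3]
def ray(c,uv):
    K,R,t=c; d=R.T@np.linalg.inv(K)@np.array([uv[0],uv[1],1.]); return -R.T@t,d/np.linalg.norm(d)
def onz(c,uv,z):
    o,d=ray(c,uv); return o+d*(z-o[2])/d[2]
def tri(c1,p1,c2,p2):
    o1,d1=ray(c1,p1);o2,d2=ray(c2,p2)
    k=np.linalg.lstsq(np.c_[d1,-d2],o2-o1,rcond=None)[0]
    a,b=o1+k[0]*d1,o2+k[1]*d2; return (a+b)/2,np.linalg.norm(a-b)
def proj(c,X):
    K,R,t=c; x=K@(R@np.asarray(X)+t); return x[:2]/x[2]
E
python3 - <<'E'
from h import *
np.set_printoptions(precision=4,suppress=True)
ims=[shot(n,n+'0.png')[0] for n in('scene','top')]
s=arm.read_state(); print(s)
for n in('scene','top'):
    K,R,t=cam(n); print(n,K,-R.T@t,R)
print(camera_info('wrist'))
cv2.imwrite('pics/a.png',cv2.resize(ims[0][:,:,::-1],(800,600)));cv2.imwrite('pics/b.png',cv2.resize(ims[1][:,:,::-1],(800,600)))
E
```

```text
{'time_s': 0.1, 'joint_positions': array([ 1.1988,  0.3269, -0.1935,  1.052 , -0.0001,  1.4366]), 'qd': array([ 0.    , -0.0015,  0.0019, -0.0005, -0.0004,  0.0028]), 'effort': array([  0.0019, -44.4237,  26.3039,   0.0079,  -0.0001,   0.    ]), 'tcp_pos': array([0.1294, 0.534 , 0.2306]), 'orientation': array([-0.0002,  0.1186,  0.9929, -0.0008]), 'contact_force': array([-0.0207, -0.1874,  0.543 ]), 'ft_torque': array([ 0.0096,  0.0084, -0.0147]), 'finger_force': 0.0, 'gripper_width': 0.08516189606258763}
scene [[421.7506   0.     252.67  ]
 [  0.     421.7506 190.4447]
 [  0.       0.       1.    ]] [-0.4667  0.5169  0.7878] [[-0.485  -0.8744 -0.016 ]
 [-0.4428  0.2613 -0.8577]
 [ 0.7541 -0.4089 -0.5139]]
top [[410.4707   0.     261.0671]
 [  0.     410.4707 185.5479]
 [  0.       0.       1.    ]] [ 0.3262 -0.0122  1.3329] [[-0.0218 -0.9997  0.0062]
 [-0.988   0.0206 -0.1534]
 [ 0.1532 -0.0094 -0.9881]]
{'mtx': array([[327.7646,   0.    , 259.8239],
       [  0.    , 327.7646, 196.9601],
       [  0.    ,   0.    ,   1.    ]]), 'tool_from_camera': array([[-0.0004, -0.9663, -0.2575,  0.0641],
       [ 1.    , -0.0002, -0.0008,  0.0009],
       [ 0.0007, -0.2575,  0.9663, -0.1421],
       [ 0.    ,  0.    ,  0.    ,  1.    ]])}
```

View pics/a.png

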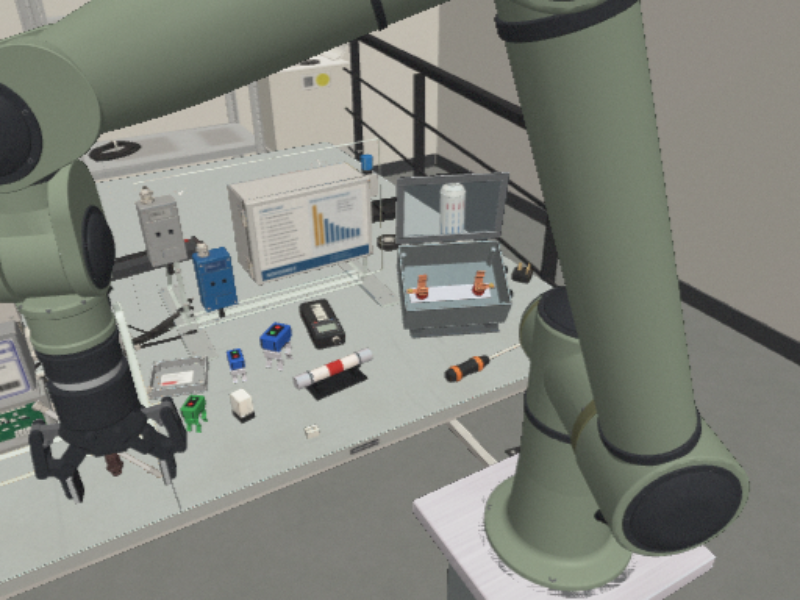

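View pics/b.png

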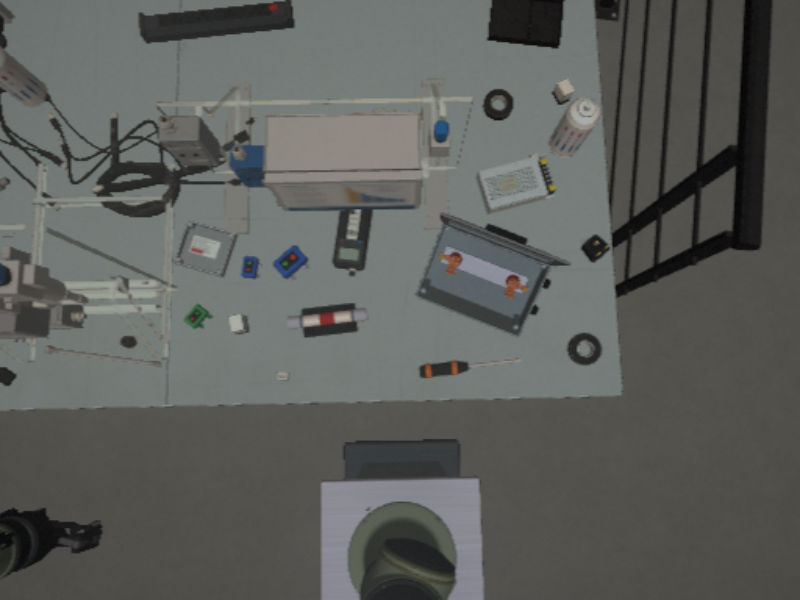

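The scene view shows the fuse with its red band at about (335,370) on the black rest, the small blue monitor at (235,360), the larger blue one at (275,335), the green one at (193,410), and the box with copper clips at (422,288) and (481,283). The top view shows the fuse at (328,318), the small monitor at (250,267), and the clips at (453,262) and (513,287).

```bash
cat > m1.py <<'E'
from h import *
np.set_printoptions(precision=4,suppress=True)
ims={n:cv2.imread(f'pics/{n}0.png') for n in('scene','top')}
C={n:cam(n) for n in ims}
def blob(n,lo,hi,c,r=25,k=3):
    hsv=cv2.cvtColor(ims[n],cv2.COLOR_BGR2HSV); m=cv2.inRange(hsv,lo,hi)
    if lo[0]==0: m|=cv2.inRange(hsv,(172,)+lo[1:],(180,)+hi[1:])
    z=np.zeros_like(m); cv2.circle(z,(int(c[0]*.64),int(c[1]*.64)),r,255,-1); m&=z
    nn,l,st,ce=cv2.connectedComponentsWithStats(m); i=1+np.argmax(st[1:,4])
    pts=np.argwhere(l==i)[:,::-1].astype(np.float32)
    return ce[i],st[i],cv2.minAreaRect(pts)
P={}
for nm,lo,hi,cs,ct,r in[('band',(0,120,80),(6,255,255),(335,369),(328,318),14),('mon',(105,120,50),(125,255,255),(235,360),(250,267),11),
   ('bigmon',(105,120,50),(125,255,255),(275,335),(291,261),16),
   ('clipL',(4,80,60),(20,255,255),(422,288),(453,262),12),('clipR',(4,80,60),(20,255,255),(481,283),(513,287),12)]:
    a=blob('scene',lo,hi,cs,r);b=blob('top',lo,hi,ct,r)
    X,e=tri(C['scene'],a[0],C['top'],b[0]); P[nm]=X
    print(nm,a[0],a[1],b[0],b[1],b[2],'X',X,'err',e)
d=P['clipL']-P['clipR'];print('clip dist',np.linalg.norm(d),'yaw',np.degrees(np.arctan2(-d[0],d[1])),(P['clipL']+P['clipR'])/2)
# fuse direction: whole-fuse bright/red ends in top by hand estimate
for p in[(289,322),(367,315)]: print('fuse end',onz(C['top'],np.array(p)*.64,.034))
for p in[(237,323),(282,376),(460,368),(350,240),(201,315)]: print(onz(C['top'],np.array(p)*.64,.02))
E
python3 m1.py
```

```text
band [214.2778 234.8611] [209 230  11  11  72] [208.661  203.6271] [205 200   9   8  59] ((209.0, 203.5), (7.0, 8.0), 90.0) X [0.472  0.1416 0.0359] err 0.003039943364372691
mon [150.6628 229.9767] [145 223  12  13  86] [159.625 170.75 ] [155 164  10  14  72] ((159.42999267578125, 170.489990234375), (8.34386157989502, 12.727922439575195), 8.130102157592773) X [0.5809 0.2985 0.0424] err 0.0001868611010364972
bigmon [176.4638 216.1304] [167 206  19  19 207] [185.5752 167.5229] [175 157  21  21 153] ((185.37060546875, 167.18235778808594), (12.907362937927246, 18.113693237304688), 49.398704528808594) X [0.5863 0.2129 0.0597] err 0.0005759231774927176
clipL [268.5806 183.3011] [261 176  13  14  93] [288.5567 167.7423] [281 162  14  14  97] ((287.0792236328125, 168.7079315185547), (13.23399543762207, 12.338461875915527), 5.710592269897461) X [ 0.5739 -0.1093  0.0874] err 0.0024146189755218043
clipR [307.3059 180.7529] [304 174  12  14  85] [328.3878 183.3571] [323 177  15  14  98] ((328.7000427246094, 182.90000915527344), (12.074766159057617, 13.86362075805664), 63.43495178222656) X [ 0.5227 -0.23    0.0873] err 0.003146917499018185
clip dist 0.13113372362168654 yaw -22.975571679171487 [ 0.5483 -0.1696  0.0873]
fuse end [0.4667 0.2184 0.034 ]
fuse end [0.4777 0.0599 0.034 ]
[0.4684 0.3274 0.02  ]
[0.3586 0.2343 0.02  ]
[ 0.3669 -0.1271  0.02  ]
[0.6381 0.0943 0.02  ]
[0.4865 0.4016 0.02  ]
```

>>> step_arm(
  commands=[
    {"tx":-3.2,"ty":-2.1},
    {"tx":-3.2,"ty":-2.1},
    {"tx":-3.2,"ty":-2.1},
    {"tx":-3.2,"ty":-2.1},
    {"tx":-3.2,"ty":-2.1},
    {"tx":-3.2,"ty":-2.1},
    {"tx":-3.2,"ty":-2.1},
    {"tx":-3.2,"ty":-2.1},
    {"tx":-3.2,"ty":-2.1},
    {"tx":-3.2,"ty":-2.1},
    {"tx":-3.2,"ty":-2.1},
    {"tx":-3.2,"ty":-2.1},
    {"rz":0.12},
    {"rz":0.12},
    {"rz":0.12},
    {"rz":0.12},
    {"rz":0.12},
    {"rz":0.12},
    {"rz":0.12},
    {"rz":0.12},
  ],
)

```text
invalid input
```

>>> step_arm(
  commands=[
    {"rz":0.12},
    {"rz":0.12},
    {"rz":0.06},
    {},
    {},
  ],
)

```text
invalid input
```

Run:
```python
from h import *
np.set_printoptions(precision=4,suppress=True)
im,s=shot('wrist','w1.png'); print(s['time_s'],s['tcp_pos'],s['orientation'],Rq(s['orientation']))
np.save('w1.npy',np.r_[s['tcp_pos'],s['orientation']])
c=cam('wrist',s)
for X in[(.472,.1416,.036),(.581,.2985,.042),(.5483,-.1696,.0873)]: print(proj(c,X))
cv2.imwrite('pics/c.png',cv2.resize(im[:,:,::-1],(800,600)))
```

```text
0.1 [0.1294 0.534  0.2306] [-0.0002  0.1186  0.9929 -0.0008] [[-0.9719  0.2355 -0.0005]
 [ 0.2355  0.9719 -0.0015]
 [ 0.0001 -0.0016 -1.    ]]
[ 41.6938 477.1025]
[173.1054 518.3686]
[-175.1822  599.7364]
```

View pics/c.png

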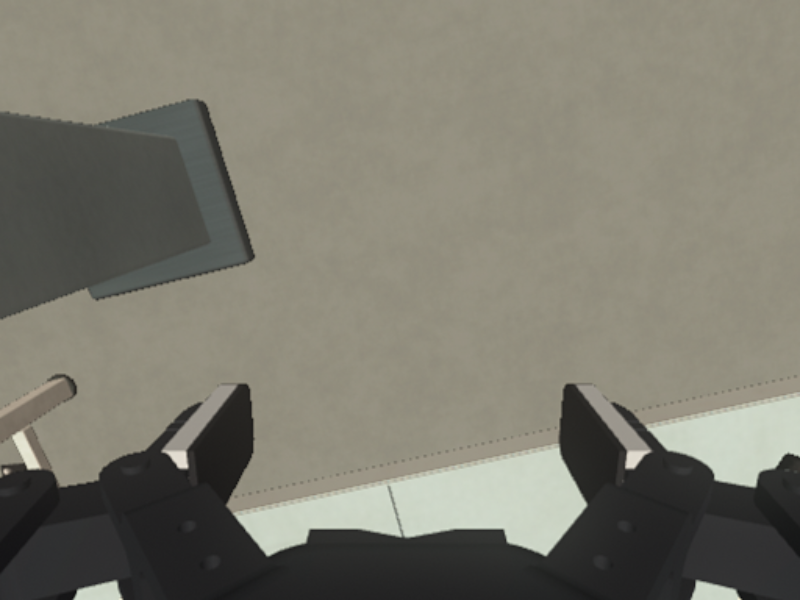

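The moves were refused, so the arm is still at the start and this view shows only the floor, the bench edge and the fingers. I'll try one row with the gripper value given.

>>> step_arm(
  commands=[
    {"tx":-3.2,"ty":-2.1,"tz":0,"rx":0,"ry":0,"rz":0,"gripper":0},
  ],
)

```text
time_s: 0.23
tcp_pos: [0.1533, 0.5095, 0.2309]
orientation: [-0.001, 0.116, 0.993, 0.001]
contact_force: [2.0, 0.4, 0.1]
gripper_width: 0.0854
finger_force: 0.0
```

>>> step_arm(
  commands=[
    {"tx":-3.2,"ty":-2.1,"gripper":0},
  ],
)

```text
invalid input
```

>>> step_arm(
  commands=[
    {"tx":-3.2,"ty":-2.1,"tz":0,"rx":0,"ry":0,"rz":0.12,"gripper":0},
    {"tx":-3.5,"ty":-1.7,"tz":0,"rx":0,"ry":0,"rz":0.12,"gripper":0},
    {"tx":-3.6,"ty":-1.2,"tz":0,"rx":0,"ry":0,"rz":0.12,"gripper":0},
    {"tx":-3.8,"ty":-0.8,"tz":0,"rx":0,"ry":0,"rz":0.12,"gripper":0},
    {"tx":-3.8,"ty":-0.3,"tz":0,"rx":0,"ry":0,"rz":0.12,"gripper":0},
    {"tx":-3.8,"ty":0.1,"tz":0,"rx":0,"ry":0,"rz":0.12,"gripper":0},
    {"tx":-3.8,"ty":0.6,"tz":0,"rx":0,"ry":0,"rz":0.12,"gripper":0},
    {"tx":-3.7,"ty":1.0,"tz":0,"rx":0,"ry":0,"rz":0.12,"gripper":0},
    {"tx":-3.6,"ty":1.5,"tz":0,"rx":0,"ry":0,"rz":0.12,"gripper":0},
    {"tx":-3.4,"ty":1.9,"tz":0,"rx":0,"ry":0,"rz":0.12,"gripper":0},
    {"tx":-3.1,"ty":2.3,"tz":0,"rx":0,"ry":0,"rz":0.06,"gripper":0},
    {"tx":0,"ty":0,"tz":0,"rx":0,"ry":0,"rz":0,"gripper":0},
    {"tx":0,"ty":0,"tz":0,"rx":0,"ry":0,"rz":0,"gripper":0},
  ],
)

```text
time_s: 1.32
tcp_pos: [0.4498, 0.1996, 0.2309]
orientation: [-0.0, 0.682, 0.731, -0.0]
contact_force: [0.8, 0.2, 0.1]
gripper_width: 0.0852
finger_force: 0.0
```

Run:
```python
from h import *
np.set_printoptions(precision=4,suppress=True)
im,s=shot('wrist','w1.png'); print(s['time_s'],s['tcp_pos'],s['joint_positions'],Rq(s['orientation']))
np.save('w1.npy',np.r_[s['tcp_pos'],s['orientation']])
c=cam('wrist',s)
for X in[(.472,.1416,.036),(.581,.2985,.042),(.5483,-.1696,.0873)]: print(proj(c,X))
cv2.imwrite('pics/d.png',cv2.resize(im[:,:,::-1],(800,600)))
```

```text
1.3167 [0.4498 0.1996 0.2309] [ 0.2673  0.2201 -0.3387  1.0127  0.0002  1.7687] [[-0.0694  0.9976 -0.0007]
 [ 0.9976  0.0694  0.    ]
 [ 0.0001 -0.0007 -1.    ]]
[275.7025 227.8204]
[402.9991  83.2919]
[320.3146 492.9412]
```

View pics/d.png

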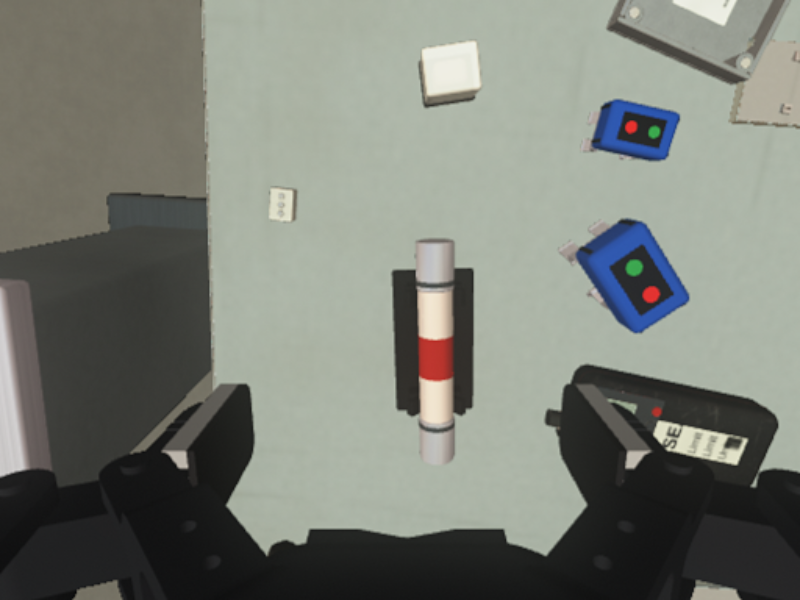

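The wrist view at (0.45,0.20) shows the fuse along the image column: red band (435,358), caps at (435,243) and (437,460). The small monitor's block is at (637,130) with lamps at (631,127) and (654,132), and the larger one is at (633,275).

```bash
cat > m2.py <<'E'
from h import *
np.set_printoptions(precision=4,suppress=True)
def comp(im,lo,hi,c,r):
    hsv=cv2.cvtColor(im,cv2.COLOR_BGR2HSV); m=cv2.inRange(hsv,lo,hi)
    if lo[0]==0: m|=cv2.inRange(hsv,(172,)+lo[1:],(180,)+hi[1:])
    z=np.zeros_like(m); cv2.circle(z,(int(c[0]),int(c[1])),int(r),255,-1); m&=z
    nn,l,st,ce=cv2.connectedComponentsWithStats(m); i=1+np.argmax(st[1:,4])
    return ce[i],cv2.minAreaRect(np.argwhere(l==i)[:,::-1].astype(np.float32)),st[i]
RED=((0,120,80),(6,255,255));BLUE=((105,120,50),(125,255,255))
E
python3 - <<'E'
from m2 import *
w=np.load('w1.npy');s=dict(tcp_pos=w[:3],orientation=w[3:]);c=cam('wrist',s);im=cv2.imread('pics/w1.png')
b=comp(im,*RED,np.array((435,358))*.64,20);print(b)
mo=comp(im,*BLUE,np.array((637,130))*.64,32);print(mo)
for n,pb,pm in(('scene',(214.28,234.86),(150.66,229.98)),('top',(208.66,203.63),(159.62,170.75))):
    print(n,'band',tri(c,b[0],cam(n),pb),'mon',tri(c,mo[0],cam(n),pm))
print('band@.034',onz(c,b[0],.034),'caps',onz(c,np.array((435,243))*.64,.034),onz(c,np.array((436.5,460))*.64,.034))
print('block top corners @.055',[onz(c,p,.055)[:2] for p in cv2.boxPoints(mo[1])])
l1,l2=[onz(c,np.array(p)*.64,.055) for p in((631,127),(654,132))];d=l2-l1
print('lamps',l1,l2,np.linalg.norm(d),np.degrees(np.arctan2(d[1],d[0])))
E
```

```text
(array([278.5724, 229.4188]), ((278.59344482421875, 228.83624267578125), (28.577150344848633, 22.062358856201172), 87.70938873291016), array([267, 215,  24,  29, 573], dtype=int32))
(array([404.9089,  83.0977]), ((406.7000427246094, 83.10000610351562), (50.219398498535156, 33.08189010620117), 12.528807640075684), array([ 379,   64,   56,   38, 1065], dtype=int32))
scene band (array([0.4756, 0.1386, 0.0321]), np.float64(3.5321336693719755e-05)) mon (array([0.583 , 0.2986, 0.0412]), np.float64(0.0007016101871089584))
top band (array([0.4734, 0.1422, 0.0417]), np.float64(0.0027257990308299056)) mon (array([0.5802, 0.2978, 0.0473]), np.float64(0.001132099053709299))
band@.034 [0.4755 0.1392 0.034 ] caps [0.4685 0.2203 0.034 ] [0.4831 0.0592 0.034 ]
block top corners @.055 [array([0.5549, 0.2865]), array([0.5568, 0.3146]), array([0.6029, 0.3085]), array([0.6021, 0.28  ])]
lamps [0.5762 0.299  0.055 ] [0.5902 0.2971 0.055 ] 0.014116533682337755 -7.421092754949213
```

>>> step_arm(
  commands=[
    {"tx":-2.1,"ty":0.7,"tz":3.0,"rx":0,"ry":0,"rz":-0.02,"gripper":0},
    {"tx":-2.1,"ty":0.7,"tz":3.0,"rx":0,"ry":0,"rz":0,"gripper":0},
    {"tx":-2.0,"ty":0.7,"tz":3.0,"rx":0,"ry":0,"rz":0,"gripper":0},
    {"tx":0,"ty":0,"tz":3.0,"rx":0,"ry":0,"rz":0,"gripper":0},
    {"tx":0,"ty":0,"tz":0,"rx":0,"ry":0,"rz":0,"gripper":0},
  ],
)

```text
time_s: 1.78
tcp_pos: [0.4703, 0.141, 0.1065]
orientation: [-0.003, 0.673, 0.74, -0.004]
contact_force: [-1.4, 0.6, -0.5]
gripper_width: 0.0856
finger_force: 0.0
```

Run:
```python
from m2 import *
im,s=shot('wrist','w2.png'); c=cam('wrist',s); print(s['tcp_pos'],Rq(s['orientation']))
np.save('w2.npy',np.r_[s['tcp_pos'],s['orientation']])
p=proj(c,(.4755,.1395,.04)); im=im[:,:,::-1]
b=comp(im,*RED,p,70);print(p,b)
w=np.load('w1.npy');c1=cam('wrist',dict(tcp_pos=w[:3],orientation=w[3:]))
print(tri(c,b[0],c1,(278.57,229.4)), onz(c,b[0],.034), onz(c,b[0],.044))
cs=cv2.boxPoints(b[1]); print([onz(c,q,.036)[:2] for q in cs])
```

```text
[0.4703 0.141  0.1065] [[-0.0938  0.9955 -0.0094]
 [ 0.9956  0.0938 -0.001 ]
 [-0.0001 -0.0095 -1.    ]]
[266.7606 214.0598] (array([266.5229, 210.4907]), ((266.5, 210.0), (46.0, 35.0), 90.0), array([ 249,  187,   36,   47, 1553], dtype=int32))
(array([0.4748, 0.1431, 0.0441]), np.float64(0.0004190270346918869)) [0.4753 0.1401 0.034 ] [0.4749 0.1432 0.044 ]
[array([0.462 , 0.1559]), array([0.4852, 0.1581]), array([0.4889, 0.1257]), array([0.4648, 0.1233])]
```

>>> step_arm(
  commands=[
    {"tx":0.2,"ty":0,"tz":2.0,"rx":0,"ry":0,"rz":0,"gripper":0},
    {"tx":0,"ty":0,"tz":2.0,"rx":0,"ry":0,"rz":0,"gripper":0},
    {"tx":0,"ty":0,"tz":1.5,"rx":0,"ry":0,"rz":0,"gripper":0},
    {"tx":0,"ty":0,"tz":1.0,"rx":0,"ry":0,"rz":0,"gripper":0},
    {"tx":0,"ty":0,"tz":0,"rx":0,"ry":0,"rz":0,"gripper":0},
    {"tx":0,"ty":0,"tz":0,"rx":0,"ry":0,"rz":0,"gripper":0},
    {"tx":0,"ty":0,"tz":0,"rx":0,"ry":0,"rz":0,"gripper":0},
  ],
)

```text
time_s: 2.42
tcp_pos: [0.4759, 0.1437, 0.0477]
orientation: [0.001, 0.673, 0.74, 0.001]
contact_force: [-0.6, 0.0, -0.5]
gripper_width: 0.0856
finger_force: 0.0
```

>>> step_arm(
  commands=[
    {"tx":-0.1,"ty":-0.05,"tz":1.2,"rx":0,"ry":0,"rz":0,"gripper":0},
    {"tx":0,"ty":0,"tz":1.2,"rx":0,"ry":0,"rz":0,"gripper":0},
    {"tx":0,"ty":0,"tz":0.8,"rx":0,"ry":0,"rz":0,"gripper":0},
    {"tx":0,"ty":0,"tz":0,"rx":0,"ry":0,"rz":0,"gripper":0},
    {"tx":0,"ty":0,"tz":0,"rx":0,"ry":0,"rz":0,"gripper":0.3},
    {"tx":0,"ty":0,"tz":0,"rx":0,"ry":0,"rz":0,"gripper":0.6},
    {"tx":0,"ty":0,"tz":0,"rx":0,"ry":0,"rz":0,"gripper":1},
    {"tx":0,"ty":0,"tz":0,"rx":0,"ry":0,"rz":0,"gripper":1},
    {"tx":0,"ty":0,"tz":0,"rx":0,"ry":0,"rz":0,"gripper":1},
    {"tx":0,"ty":0,"tz":0,"rx":0,"ry":0,"rz":0,"gripper":1},
    {"tx":0,"ty":0,"tz":0,"rx":0,"ry":0,"rz":0,"gripper":1},
    {"tx":0,"ty":0,"tz":0,"rx":0,"ry":0,"rz":0,"gripper":1},
  ],
)

```text
time_s: 3.42
tcp_pos: [0.4743, 0.142, 0.0148]
orientation: [-0.0, 0.673, 0.739, -0.0]
contact_force: [-2.2, -0.8, 5.4]
gripper_width: 0.0224
finger_force: 58.4
```

>>> step_arm(
  commands=[
    {"tx":0,"ty":0,"tz":-1.5,"rx":0,"ry":0,"rz":0,"gripper":1},
    {"tx":0,"ty":0,"tz":-3.5,"rx":0,"ry":0,"rz":0,"gripper":1},
    {"tx":0,"ty":0,"tz":-4,"rx":0,"ry":0,"rz":0,"gripper":1},
    {"tx":0,"ty":0,"tz":-4,"rx":0,"ry":0,"rz":0,"gripper":1},
    {"tx":0,"ty":0,"tz":-4,"rx":0,"ry":0,"rz":0,"gripper":1},
    {"tx":-3.1,"ty":-0.9,"tz":0,"rx":0,"ry":0,"rz":0,"gripper":1},
    {"tx":-3.1,"ty":-0.9,"tz":0,"rx":0,"ry":0,"rz":0,"gripper":1},
    {"tx":-3.2,"ty":-1.0,"tz":0,"rx":0,"ry":0,"rz":0,"gripper":1},
    {"tx":-3.2,"ty":-1.0,"tz":0,"rx":0,"ry":0,"rz":0,"gripper":1},
    {"tx":-3.2,"ty":-1.0,"tz":0,"rx":0,"ry":0,"rz":0,"gripper":1},
    {"tx":-3.2,"ty":-0.9,"tz":0,"rx":0,"ry":0,"rz":0,"gripper":1},
    {"tx":-3.1,"ty":-0.9,"tz":0,"rx":0,"ry":0,"rz":0,"gripper":1},
    {"tx":-3.1,"ty":-0.9,"tz":0,"rx":0,"ry":0,"rz":0.12,"gripper":1},
    {"tx":0,"ty":0,"tz":0,"rx":0,"ry":0,"rz":0.12,"gripper":1},
    {"tx":0,"ty":0,"tz":0,"rx":0,"ry":0,"rz":0.12,"gripper":1},
    {"tx":0,"ty":0,"tz":0,"rx":0,"ry":0,"rz":0.12,"gripper":1},
    {"tx":0,"ty":0,"tz":0,"rx":-0.12,"ry":0,"rz":0,"gripper":1},
    {"tx":0,"ty":0,"tz":0,"rx":-0.12,"ry":0,"rz":0,"gripper":1},
    {"tx":0,"ty":0,"tz":0,"rx":-0.12,"ry":0,"rz":0,"gripper":1},
    {"tx":0,"ty":0,"tz":0,"rx":-0.12,"ry":0,"rz":0,"gripper":1},
  ],
)

```text
time_s: 5.08
tcp_pos: [0.4228, -0.1156, 0.1845]
orientation: [0.199, 0.806, 0.542, 0.134]
contact_force: [-0.2, -0.3, -3.6]
gripper_width: 0.0222
finger_force: 59.5
```

>>> step_arm(
  commands=[
    {"tx":0,"ty":0,"tz":0,"rx":-0.044,"ry":0,"rz":0.016,"gripper":1},
    {"tx":0,"ty":0,"tz":0,"rx":0,"ry":0,"rz":0,"gripper":1},
    {"tx":0,"ty":0,"tz":0,"rx":0,"ry":0,"rz":0,"gripper":1},
    {"tx":0,"ty":0,"tz":0,"rx":0,"ry":0,"rz":0,"gripper":1},
    {"tx":0,"ty":0,"tz":0,"rx":0,"ry":0,"rz":0,"gripper":1},
  ],
)

```text
time_s: 5.5
tcp_pos: [0.4249, -0.1167, 0.1854]
orientation: [0.214, 0.806, 0.532, 0.146]
contact_force: [1.0, -0.5, -2.4]
gripper_width: 0.0225
finger_force: 59.6
```

Run:
```python
from m2 import *
im,s=shot('wrist','w3.png'); print(s['tcp_pos'],s['joint_positions'],'\n',Rq(s['orientation']))
np.save('w3.npy',np.r_[s['tcp_pos'],s['orientation']])
c=cam('wrist',s)
print([proj(c,X)*800/512 for X in((.5739,-.1093,.09),(.5227,-.23,.09),(.548,-.17,.09))])
cv2.imwrite('pics/e.png',cv2.resize(im[:,:,::-1],(800,600)))
```

```text
[ 0.4249 -0.1167  0.1854] [-0.4617 -0.174  -1.0421  0.1791  0.0369  1.5219] 
 [[ 0.3903  0.7954  0.4638]
 [ 0.9207 -0.3412 -0.1896]
 [ 0.0075  0.501  -0.8654]]
[array([528.8869, 174.082 ]), array([516.7473, 393.9289]), array([522.2603, 290.8481])]
```

View pics/e.png

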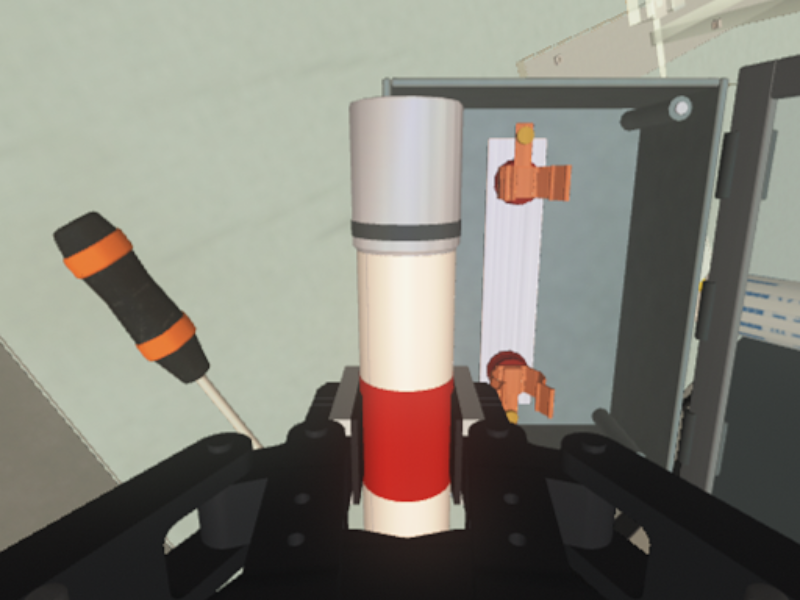

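The wrist view shows the fuse held at its red band, and beside it the box: the +y clip at (530,178) with its upper-arm flare tip near (571,183), and the −y clip at (520,385) with its tip near (553,400). I'll shift 7 cm along the box's y axis for a second view.

>>> step_arm(
  commands=[
    {"tx":-2.4,"ty":0,"tz":0,"rx":0,"ry":0,"rz":0,"gripper":1},
    {"tx":-2.4,"ty":0,"tz":0,"rx":0,"ry":0,"rz":0,"gripper":1},
    {"tx":-2.4,"ty":0,"tz":0,"rx":0,"ry":0,"rz":0,"gripper":1},
    {"tx":0,"ty":0,"tz":0,"rx":0,"ry":0,"rz":0,"gripper":1},
    {"tx":0,"ty":0,"tz":0,"rx":0,"ry":0,"rz":0,"gripper":1},
    {"tx":0,"ty":0,"tz":0,"rx":0,"ry":0,"rz":0,"gripper":1},
  ],
)

```text
time_s: 6.05
tcp_pos: [0.3955, -0.1823, 0.1837]
orientation: [0.214, 0.806, 0.532, 0.146]
contact_force: [1.0, 0.6, -2.0]
gripper_width: 0.0223
finger_force: 59.6
```

Run:
```python
from m2 import *
im,s=shot('wrist','w4.png'); print(s['tcp_pos'],'\n',Rq(s['orientation']))
np.save('w4.npy',np.r_[s['tcp_pos'],s['orientation']])
c=cam('wrist',s)
print([proj(c,X) for X in((.5739,-.1093,.09),(.5227,-.23,.09),(.548,-.17,.09))])
a=cv2.imread('pics/w3.png')[40:300,290:480]; b=im[:,:,::-1][0:260,290:480]
cv2.imwrite('pics/f.png',cv2.resize(np.hstack([a,b]),None,fx=2.1,fy=2.1,interpolation=cv2.INTER_CUBIC))
```

```text
[ 0.3955 -0.1823  0.1837] 
 [[ 0.3907  0.7957  0.4628]
 [ 0.9205 -0.3422 -0.1887]
 [ 0.0082  0.4997 -0.8662]]
[array([346.6256,  19.0278]), array([337.5816, 179.0169]), array([341.685 , 104.2734])]
```

View pics/f.png

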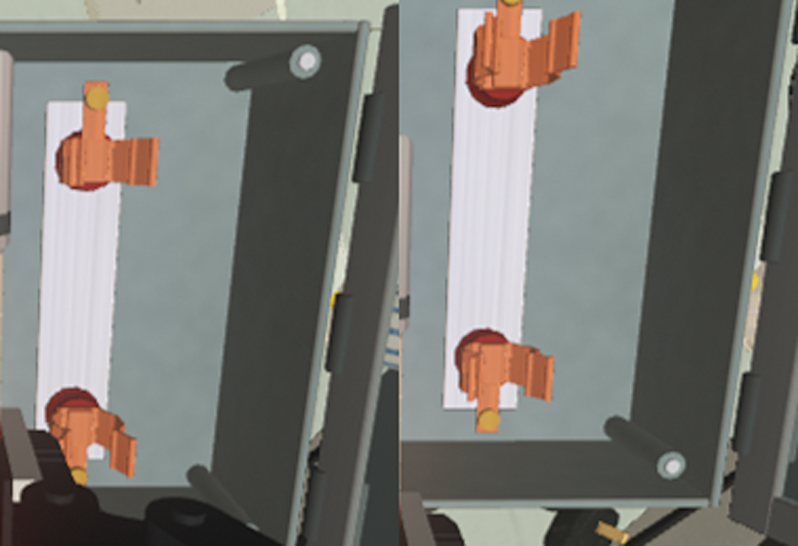

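The two crops (views w3 and w4) show the clips. The upper-arm flare tips run from (158,139) to (157,185) and (136,438) to (133,478) in the left crop, and from (580,11) to (577,67) and (553,357) to (551,400) in the right one.

```bash
cat > m3.py <<'E'
from m2 import *
def ld(n): w=np.load(n+'.npy'); return cam('wrist',dict(tcp_pos=w[:3],orientation=w[3:]))
c3,c4=ld('w3'),ld('w4')
L=lambda u,v:(290+u/2.1,40+v/2.1); Rr=lambda u,v:(290+(u-399)/2.1,v/2.1)
T={}
for n,a,b in[('L+',(158,139),(580,11)),('L-',(157,185),(577,67)),('R+',(136,438),(553,357)),('R-',(133,478),(551,400)),
    ('screwR',(79,476),(488,420)),('wallcorner',(367,22),(0,0)),('postL',(306,61),(0,0))]:
    if b==(0,0): continue
    X,e=tri(c3,L(*a),c4,Rr(*b)); T[n]=X; print(n,X,e)
tl=(T['L+']+T['L-'])/2;tr=(T['R+']+T['R-'])/2;d=tl-tr
yaw=np.arctan2(-d[0],d[1]);print('len',np.linalg.norm(d),'yaw',np.degrees(yaw),'widths',np.linalg.norm(T['L+']-T['L-']),np.linalg.norm(T['R+']-T['R-']))
t=np.radians(30);B=Rn.from_euler('zy',[yaw,-t]).as_matrix();m=(tl+tr)/2;seat=m-B@[.0155,0,.019]
print('seat',seat,'\nB',B)
# fixed-height alternative: tip height .09+.5*.0155+.866*.019
h=.09+.00775+.01645
for c,f,pl in((c3,L,((157.5,162),(134.5,458))),(c4,Rr,((578.5,39),(552,378.5)))):
    q=[onz(c,f(*p),h) for p in pl];dd=q[0]-q[1];y=np.arctan2(-dd[0],dd[1])
    Bq=Rn.from_euler('zy',[y,-t]).as_matrix();print('fixed h',np.linalg.norm(dd),np.degrees(y),(q[0]+q[1])/2-Bq@[.0155,0,.019])
E
python3 m3.py
```

```text
L+ [ 0.5787 -0.107   0.1163] 2.9659548386079268e-05
L- [ 0.575  -0.1242  0.1142] 0.0004127537969858591
R+ [ 0.5329 -0.2222  0.1137] 0.00031987707097321633
R- [ 0.5236 -0.2364  0.1168] 0.00014421062395643416
screwR [ 0.523  -0.2572  0.074 ] 0.001382200787125688
len 0.12363126187844486 yaw -23.14569923456488 widths 0.01769785700742 0.017314309109582968
seat [ 0.5497 -0.1664  0.0917] 
B [[ 0.7963  0.3404 -0.5   ]
 [-0.3931  0.9195 -0.    ]
 [ 0.4598  0.1965  0.866 ]]
fixed h 0.12442166549869911 -23.186384190532422 [ 0.5507 -0.1671  0.0906]
fixed h 0.12440244350774964 -23.117492389412725 [ 0.5507 -0.1667  0.0906]
```

```bash
cat > nav.py <<'E'
from m2 import *
yaw=np.radians(-23.15);seat=np.array([.5495,-.1712,.0903])
B=Rn.from_euler('ZY',[yaw,-np.radians(30)]).as_matrix()
def inbox(s):
    p=B.T@(s['tcp_pos']-seat); R=Rq(s['orientation']); E=np.c_[B[:,1],B[:,0],-B[:,2]]
    return p,Rn.from_matrix(R.T@E).as_rotvec(), R.T
def togo(s,tgt):  # tgt: TCP goal in box axes (m) -> tool shift cm
    p,rv,RT=inbox(s); return 'tcp in box mm',p*1e3,'turn',rv,'shift cm',RT@(B@(np.array(tgt)-p))*100
E
python3 - <<'E'
from nav import *
w=np.load('w3.npy');s=dict(tcp_pos=np.zeros(3),orientation=[1,0,0,0]);c=cam('wrist',s)
for p,z in(((405,388),-.031),((405,499),-.031),((405,97),-.031),((405,99),-.019)): print(p,onz(c,np.array(p)*.64,z))
im=cv2.imread('pics/w3.png');b=comp(im,*RED,np.array((405,440))*.64,60);print(b)
print('band centre on top line',onz(c,b[0],-.0295),onz(c,(b[0][0],b[2][1]),-.031),onz(c,(b[0][0],b[2][1]+b[2][3]),-.031))
print(togo(arm.read_state(),(0,0,.041)))
E
```

```text
(405, 388) [ 0.0171  0.0002 -0.031 ]
(405, 499) [-0.0128  0.0002 -0.031 ]
(405, 97) [ 0.0805  0.0002 -0.031 ]
(405, 99) [ 0.0816  0.0002 -0.019 ]
(array([259.8645, 282.3693]), ((259.3845520019531, 280.8116149902344), (60.11000442504883, 78.6158218383789), 0.9710219502449036), array([ 230,  241,   61,   80, 3918], dtype=int32))
band centre on top line [ 0.0024  0.0004 -0.0295] [ 0.0199  0.0004 -0.031 ] [-0.0135  0.0004 -0.031 ]
('tcp in box mm', array([-72.4357, -70.2095, 149.5551]), 'turn', array([-0.0004, -0.009 , -0.0008]), 'shift cm', array([ 6.929 ,  7.2427, 10.915 ]))
```

>>> step_arm(
  commands=[
    {"tx":2.3,"ty":2.4,"tz":0,"rx":0,"ry":-0.009,"rz":0,"gripper":1},
    {"tx":2.2,"ty":2.4,"tz":0,"rx":0,"ry":0,"rz":0,"gripper":1},
    {"tx":2.2,"ty":2.4,"tz":2,"rx":0,"ry":0,"rz":0,"gripper":1},
    {"tx":0,"ty":0,"tz":3,"rx":0,"ry":0,"rz":0,"gripper":1},
    {"tx":0,"ty":0,"tz":3,"rx":0,"ry":0,"rz":0,"gripper":1},
    {"tx":0,"ty":0,"tz":2.5,"rx":0,"ry":0,"rz":0,"gripper":1},
    {"tx":0,"ty":0,"tz":0,"rx":0,"ry":0,"rz":0,"gripper":1},
    {"tx":0,"ty":0,"tz":0,"rx":0,"ry":0,"rz":0,"gripper":1},
    {"tx":0,"ty":0,"tz":0,"rx":0,"ry":0,"rz":0,"gripper":1},
  ],
)

```text
time_s: 6.85
tcp_pos: [0.527, -0.1648, 0.1293]
orientation: [0.216, 0.806, 0.532, 0.143]
contact_force: [-1.3, -0.0, -2.0]
gripper_width: 0.0222
finger_force: 59.5
```

Run:
```python
from nav import *
s=arm.read_state();print(togo(s,(0,-.002,.021)),s['contact_force'])
im,s=shot('wrist','w5.png');a=im[:,:,::-1][:300,130:400]
sc=capture('scene')[:,:,::-1][120:225,240:345]
b=cv2.resize(sc,(300,300),interpolation=cv2.INTER_CUBIC)
cv2.imwrite('pics/g.png',cv2.resize(np.hstack([a,b]),None,fx=1.4,fy=1.4))
```

```text
('tcp in box mm', array([-0.5949, -2.9352, 45.3309]), 'turn', array([-0.0003, -0.0001,  0.0001]), 'shift cm', array([0.0932, 0.0602, 2.4331])) [-1.2805 -0.0351 -1.979 ]
```

View pics/g.png

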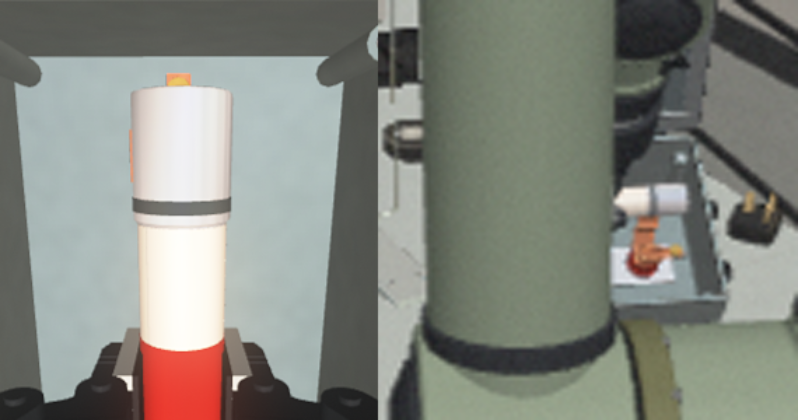

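The wrist view shows the held cap centred at about column 181. Copper peeks out only on its left, at (130,155), so the clips lie about 1 mm farther towards the box's −x than I estimated. I'll go lower, where both flares should show, and measure.

>>> step_arm(
  commands=[
    {"tx":0.05,"ty":-0.1,"tz":1.0,"rx":0,"ry":0,"rz":0,"gripper":1},
    {"tx":0,"ty":0,"tz":0.7,"rx":0,"ry":0,"rz":0,"gripper":1},
    {"tx":0,"ty":0,"tz":0,"rx":0,"ry":0,"rz":0,"gripper":1},
    {"tx":0,"ty":0,"tz":0,"rx":0,"ry":0,"rz":0,"gripper":1},
    {"tx":0,"ty":0,"tz":0,"rx":0,"ry":0,"rz":0,"gripper":1},
    {"tx":0,"ty":0,"tz":0,"rx":0,"ry":0,"rz":0,"gripper":1},
  ],
)

```text
time_s: 7.45
tcp_pos: [0.5343, -0.1685, 0.1143]
orientation: [0.217, 0.806, 0.531, 0.143]
contact_force: [-0.2, 0.7, -1.7]
gripper_width: 0.022
finger_force: 59.6
```

Run:
```python
from nav import *
s=arm.read_state();print(togo(s,(-.0015,-.002,-.019)),s['contact_force'])
im,s=shot('wrist','w6.png');np.save('w6.npy',np.r_[s['tcp_pos'],s['orientation']])
hsv=cv2.cvtColor(im,cv2.COLOR_RGB2HSV)
m=cv2.inRange(hsv,(4,110,80),(18,255,255));m[:, :200]=0;m[:,320:]=0;m[230:]=0
for r in range(40,200,6):
    c=np.flatnonzero(m[r]);v=im[r,210:315].astype(int)
    br=np.flatnonzero((v.min(1)>170)&(np.ptp(v,axis=1)<40))
    print(r,'cu',c.min() if len(c) else '',c.max() if len(c) else '',len(c),'white',(br.min()+210,br.max()+210) if len(br) else '')
```

```text
('tcp in box mm', array([-1.0249, -3.4729, 28.3083]), 'turn', array([ 0.0009,  0.0009, -0.0013]), 'shift cm', array([ 0.1514, -0.0522,  4.7306])) [-0.2185  0.7231 -1.6787]
40 cu   0 white (np.int64(210), np.int64(314))
46 cu 249 266 18 white (np.int64(210), np.int64(314))
52 cu 249 266 4 white (np.int64(210), np.int64(314))
58 cu   0 white (np.int64(210), np.int64(314))
64 cu   0 white (np.int64(210), np.int64(314))
70 cu   0 white (np.int64(210), np.int64(314))
76 cu   0 white (np.int64(210), np.int64(314))
82 cu   0 white (np.int64(210), np.int64(314))
88 cu   0 white (np.int64(211), np.int64(314))
94 cu 219 223 5 white (np.int64(210), np.int64(314))
100 cu 219 223 5 white (np.int64(210), np.int64(314))
106 cu 220 223 4 white (np.int64(210), np.int64(314))
112 cu 220 223 4 white (np.int64(210), np.int64(314))
118 cu 220 223 4 white (np.int64(210), np.int64(314))
124 cu 220 224 5 white (np.int64(210), np.int64(314))
130 cu 220 224 5 white (np.int64(210), np.int64(314))
136 cu   0 white (np.int64(210), np.int64(314))
142 cu   0 white (np.int64(210), np.int64(314))
148 cu   0 white (np.int64(210), np.int64(314))
154 cu   0 white (np.int64(210), np.int64(314))
160 cu   0 white (np.int64(210), np.int64(314))
166 cu   0 white (np.int64(210), np.int64(314))
172 cu   0 white (np.int64(210), np.int64(314))
178 cu   0 white (np.int64(210), np.int64(314))
184 cu   0 white (np.int64(210), np.int64(314))
190 cu   0 white (np.int64(210), np.int64(314))
196 cu   0 white (np.int64(210), np.int64(314))
```

>>> step_arm(
  commands=[
    {"tx":0.15,"ty":-0.1,"tz":1.0,"rx":0,"ry":0,"rz":0,"gripper":1},
    {"tx":0,"ty":0,"tz":0.8,"rx":0,"ry":0,"rz":0,"gripper":1},
    {"tx":0,"ty":0,"tz":0.3,"rx":0,"ry":0,"rz":0,"gripper":1},
    {"tx":0,"ty":0,"tz":0.3,"rx":0,"ry":0,"rz":0,"gripper":1},
    {"tx":0,"ty":0,"tz":0.3,"rx":0,"ry":0,"rz":0,"gripper":1},
    {"tx":0,"ty":0,"tz":0,"rx":0,"ry":0,"rz":0,"gripper":1},
    {"tx":0,"ty":0,"tz":0,"rx":0,"ry":0,"rz":0,"gripper":1},
  ],
)

```text
time_s: 8.08
tcp_pos: [0.5467, -0.1721, 0.09]
orientation: [0.216, 0.806, 0.531, 0.143]
contact_force: [-0.5, 0.3, 0.5]
gripper_width: 0.0222
finger_force: 60.1
```

Run:
```python
from nav import *
s=arm.read_state();print(togo(s,(-.002,-.002,-.019)),'F box',B.T@s['contact_force'])
```

```text
('tcp in box mm', array([-2.0718, -1.9807,  0.9065]), 'turn', array([ 0.0007,  0.0009, -0.0012]), 'shift cm', array([-0.0002,  0.0059,  1.9907])) F box [-0.2422  0.0535  0.7662]
```

>>> step_arm(
  commands=[
    {"tx":0,"ty":0,"tz":0.4,"rx":0,"ry":0,"rz":0,"gripper":1},
    {"tx":0,"ty":0,"tz":0.4,"rx":0,"ry":0,"rz":0,"gripper":1},
    {"tx":0,"ty":0,"tz":0,"rx":0,"ry":0,"rz":0,"gripper":1},
    {"tx":0,"ty":0,"tz":0,"rx":0,"ry":0,"rz":0,"gripper":1},
  ],
)

```text
time_s: 8.42
tcp_pos: [0.5503, -0.1736, 0.0831]
orientation: [0.216, 0.806, 0.532, 0.143]
contact_force: [1.2, -1.0, -1.5]
gripper_width: 0.0224
finger_force: 59.7
```

>>> step_arm(
  commands=[
    {"tx":0,"ty":0,"tz":0.4,"rx":0,"ry":0,"rz":0,"gripper":1},
    {"tx":0,"ty":0,"tz":0.4,"rx":0,"ry":0,"rz":0,"gripper":1},
    {"tx":0,"ty":0,"tz":0,"rx":0,"ry":0,"rz":0,"gripper":1},
    {"tx":0,"ty":0,"tz":0,"rx":0,"ry":0,"rz":0,"gripper":1},
  ],
)

```text
time_s: 8.75
tcp_pos: [0.5542, -0.1753, 0.0755]
orientation: [0.216, 0.807, 0.531, 0.142]
contact_force: [6.2, -2.2, -9.8]
gripper_width: 0.022
finger_force: 59.4
```

Run:
```python
from nav import *
s=arm.read_state();print(togo(s,(-.002,-.002,-.019)),'F box',B.T@s['contact_force'],s['ft_torque'])
```

```text
('tcp in box mm', array([ -2.2976,  -1.9694, -15.8193]), 'turn', array([-0.0001,  0.0007, -0.0013]), 'shift cm', array([-0.0028,  0.0298,  0.3181])) F box [  0.7654   0.4526 -11.7646] [0.1789 0.3651 0.0747]
```

>>> step_arm(
  commands=[
    {"tx":0,"ty":0,"tz":0.25,"rx":0,"ry":0,"rz":0,"gripper":1},
    {"tx":0,"ty":0,"tz":0.2,"rx":0,"ry":0,"rz":0,"gripper":1},
    {"tx":0,"ty":0,"tz":0,"rx":0,"ry":0,"rz":0,"gripper":1},
    {"tx":0,"ty":0,"tz":0,"rx":0,"ry":0,"rz":0,"gripper":1},
    {"tx":0,"ty":0,"tz":0,"rx":0,"ry":0,"rz":0,"gripper":1},
  ],
)

```text
time_s: 9.17
tcp_pos: [0.5554, -0.1759, 0.0732]
orientation: [0.217, 0.806, 0.531, 0.142]
contact_force: [-12.4, 4.7, 16.9]
gripper_width: 0.0219
finger_force: 63.0
```

Run:
```python
from nav import *
s=arm.read_state();print(togo(s,(-.002,-.002,-.019)),'F box',B.T@s['contact_force'],s['ft_torque'])
```

```text
('tcp in box mm', array([ -2.2254,  -2.0321, -18.5129]), 'turn', array([ 0.0012,  0.0014, -0.0011]), 'shift cm', array([0.0033, 0.0225, 0.0487])) F box [-3.0227 -0.5586 21.3075] [ 0.309   0.8845 -0.0006]
```

>>> step_arm(
  commands=[
    {"tx":0,"ty":0,"tz":0,"rx":0,"ry":0,"rz":0,"gripper":0.6},
    {"tx":0,"ty":0,"tz":0,"rx":0,"ry":0,"rz":0,"gripper":0.3},
    {"tx":0,"ty":0,"tz":0,"rx":0,"ry":0,"rz":0,"gripper":0.2},
    {"tx":0,"ty":0,"tz":0,"rx":0,"ry":0,"rz":0,"gripper":0.2},
    {"tx":0,"ty":0,"tz":0,"rx":0,"ry":0,"rz":0,"gripper":0.2},
    {"tx":0,"ty":0,"tz":-1.5,"rx":0,"ry":0,"rz":0,"gripper":0.2},
    {"tx":0,"ty":0,"tz":-3,"rx":0,"ry":0,"rz":0,"gripper":0.2},
    {"tx":0,"ty":0,"tz":-3.5,"rx":0,"ry":0,"rz":0,"gripper":0.2},
    {"tx":0,"ty":0,"tz":-3.5,"rx":0,"ry":0,"rz":0,"gripper":0.2},
    {"tx":0,"ty":0,"tz":-3.5,"rx":0,"ry":0,"rz":0,"gripper":0},
    {"tx":0,"ty":0,"tz":0,"rx":0,"ry":0,"rz":0,"gripper":0},
    {"tx":0,"ty":0,"tz":0,"rx":0,"ry":0,"rz":0,"gripper":0},
    {"tx":0,"ty":0,"tz":0,"rx":0,"ry":0,"rz":0,"gripper":0},
  ],
)

```text
time_s: 10.25
tcp_pos: [0.4871, -0.1466, 0.202]
orientation: [0.217, 0.806, 0.531, 0.143]
contact_force: [-0.1, 0.8, -0.3]
gripper_width: 0.0856
finger_force: 0.0
```

Run:
```python
from nav import *
im,s=shot('wrist','w7.png');np.save('w7.npy',np.r_[s['tcp_pos'],s['orientation']]);c=cam('wrist',s)
print(togo(s,(-.002,-.002,-.019)))
W=lambda b:seat+B@np.array(b)
for b in((-.0022,0,.012),(-.0022,.08,0),(-.0022,-.08,0)):print(b,proj(c,W(b))*800/512)
bd=comp(im[:,:,::-1],*RED,proj(c,W((0,0,.01))),60);print(bd)
def onbox(uv,h):
    o,d=ray(c,uv);o=B.T@(o-seat);d=B.T@d;return o+d*(h-o[2])/d[2]
print('band in box',onbox(bd[0],.0105),onbox((bd[0][0],bd[2][1]),.0125),onbox((bd[0][0],bd[2][1]+bd[2][3]),.0125))
cv2.imwrite('pics/i.png',cv2.resize(im[:,:,::-1],(800,600)))
```

```text
('tcp in box mm', array([ -2.2173,  -1.8738, 130.3099]), 'turn', array([ 0.0011,  0.0009, -0.0013]), 'shift cm', array([ 0.0012,  0.0051, 14.931 ]))
(-0.0022, 0, 0.012) [405.038  297.5631]
(-0.0022, 0.08, 0) [404.7856 138.0467]
(-0.0022, -0.08, 0) [405.297  425.1509]
(array([259.6025, 190.7159]), ((259.5, 190.0), (36.0, 27.0), 90.0), array([246, 172,  28,  37, 961], dtype=int32))
band in box [-0.0019 -0.0006  0.0105] [-0.0019  0.0154  0.0125] [-0.0019 -0.0157  0.0125]
```

View pics/i.png

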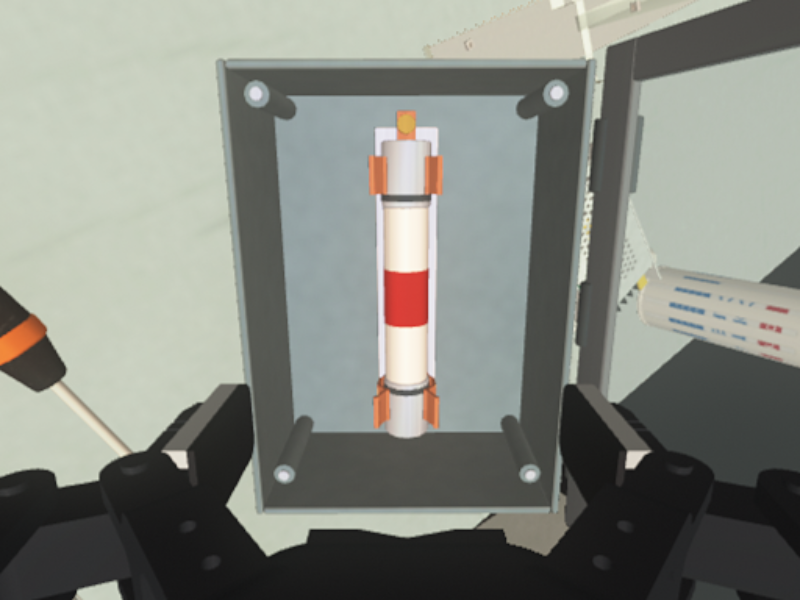

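The fuse is home in both clips: band centre at (406,298), clip arms at (375,175), (435,175), (380,408) and (432,408), all symmetric about the fuse. Next is the monitor.

>>> step_arm(
  commands=[
    {"tx":3.6,"ty":-1.2,"tz":-0.7,"rx":0,"ry":0,"rz":0,"gripper":0},
    {"tx":3.6,"ty":-1.2,"tz":-0.7,"rx":0,"ry":0,"rz":0,"gripper":0},
    {"tx":3.6,"ty":-1.2,"tz":-0.7,"rx":0,"ry":0,"rz":0,"gripper":0},
    {"tx":3.6,"ty":-1.2,"tz":-0.7,"rx":0,"ry":0,"rz":0,"gripper":0},
    {"tx":3.6,"ty":-1.2,"tz":-0.7,"rx":0,"ry":0,"rz":0,"gripper":0},
    {"tx":3.6,"ty":-1.2,"tz":-0.7,"rx":0,"ry":0,"rz":0,"gripper":0},
    {"tx":3.6,"ty":-1.2,"tz":-0.7,"rx":0,"ry":0,"rz":0,"gripper":0},
    {"tx":3.6,"ty":-1.2,"tz":-0.7,"rx":0,"ry":0,"rz":0,"gripper":0},
    {"tx":3.6,"ty":-1.2,"tz":-0.6,"rx":0,"ry":0,"rz":0,"gripper":0},
    {"tx":0,"ty":0,"tz":0,"rx":0.12,"ry":0,"rz":0,"gripper":0},
    {"tx":0,"ty":0,"tz":0,"rx":0.12,"ry":0,"rz":0,"gripper":0},
    {"tx":0,"ty":0,"tz":0,"rx":0.12,"ry":0,"rz":0,"gripper":0},
    {"tx":0,"ty":0,"tz":0,"rx":0.12,"ry":0,"rz":0,"gripper":0},
    {"tx":0,"ty":0,"tz":0,"rx":0.044,"ry":0,"rz":0,"gripper":0},
    {"tx":0,"ty":0,"tz":0,"rx":0,"ry":0,"rz":-0.12,"gripper":0},
    {"tx":0,"ty":0,"tz":0,"rx":0,"ry":0,"rz":-0.12,"gripper":0},
    {"tx":0,"ty":0,"tz":0,"rx":0,"ry":0,"rz":-0.033,"gripper":0},
    {"tx":3.6,"ty":2.2,"tz":0,"rx":0,"ry":0,"rz":0,"gripper":0},
    {"tx":3.6,"ty":2.2,"tz":0,"rx":0,"ry":0,"rz":0,"gripper":0},
    {"tx":0,"ty":0,"tz":0,"rx":0,"ry":0,"rz":0,"gripper":0},
  ],
)

```text
time_s: 11.97
tcp_pos: [0.5564, 0.2692, 0.1973]
orientation: [-0.001, 0.752, 0.66, -0.0]
contact_force: [0.6, -0.7, 0.3]
gripper_width: 0.0856
finger_force: 0.0
```

>>> step_arm(
  commands=[
    {"tx":0,"ty":0,"tz":2,"rx":0,"ry":0,"rz":0,"gripper":0},
    {"tx":0,"ty":0,"tz":2,"rx":0,"ry":0,"rz":0,"gripper":0},
    {"tx":0,"ty":0,"tz":0,"rx":0,"ry":0,"rz":0,"gripper":0},
    {"tx":0,"ty":0,"tz":0,"rx":0,"ry":0,"rz":0,"gripper":0},
    {"tx":0,"ty":0,"tz":0,"rx":0,"ry":0,"rz":0,"gripper":0},
  ],
)

```text
time_s: 12.38
tcp_pos: [0.5528, 0.265, 0.1611]
orientation: [-0.0, 0.752, 0.659, -0.001]
contact_force: [0.0, -0.5, 0.1]
gripper_width: 0.0854
finger_force: 0.0
```

Run:
```python
from m2 import *
im,s=shot('wrist','w8.png');np.save('w8.npy',np.r_[s['tcp_pos'],s['orientation']]);c=cam('wrist',s)
print(s['tcp_pos'],Rq(s['orientation']))
p=proj(c,(.5815,.298,.055));bgr=im[:,:,::-1];print('pred',p*800/512)
mo=comp(bgr,*BLUE,p,75);print(mo)
cv2.imwrite('pics/j.png',cv2.resize(bgr,(800,600)))
```

```text
[0.5528 0.265  0.1611] [[ 0.1323  0.9912 -0.0014]
 [ 0.9912 -0.1323 -0.0005]
 [-0.0007 -0.0013 -1.    ]]
pred [454.2247 233.4999]
(array([291.2506, 146.598 ]), ((292.0, 147.5), (35.0, 54.0), 90.0), array([ 265,  130,   55,   36, 1229], dtype=int32))
```

View pics/j.png

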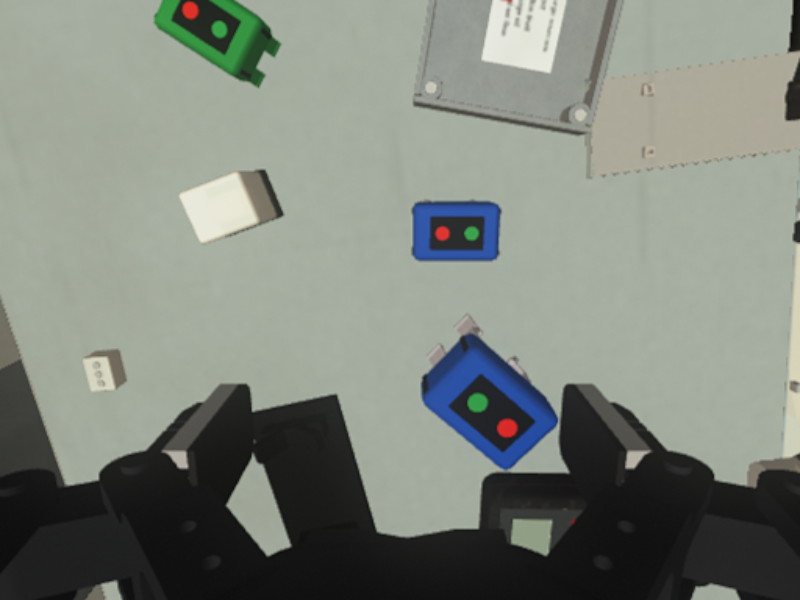

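The wrist view shows the small monitor's block centred at (456,231) with lamps at (442,233) and (472,233), parallel to the finger closing line. The larger one is at (490,400), clear of the finger paths.

Run:
```python
from m2 import *
def ld(n): w=np.load(n+'.npy'); return cam('wrist',dict(tcp_pos=w[:3],orientation=w[3:])),w
(c1,_),(c8,w)=ld('w1'),ld('w8')
print('lamp mid',tri(c8,np.array((457,233))*.64,c1,np.array((642.5,129.5))*.64),onz(c8,np.array((457,233))*.64,.055))
print('block',onz(c8,np.array((456,231))*.64,.053))
X=onz(c8,np.array((456.5,232))*.64,.055);X[2]=.028
print('shift cm',Rq(w[3:]).T@(X-w[:3])*100)
```

```text
lamp mid (array([0.5828, 0.2982, 0.0557]), np.float64(4.279851262109946e-05)) [0.5829 0.2981 0.055 ]
block [0.5826 0.2988 0.053 ]
shift cm [ 3.7315  2.533  13.3   ]
```

>>> step_arm(
  commands=[
    {"tx":1.9,"ty":1.2,"tz":1,"rx":0,"ry":0,"rz":0,"gripper":0},
    {"tx":1.8,"ty":1.3,"tz":1,"rx":0,"ry":0,"rz":0,"gripper":0},
    {"tx":0,"ty":0,"tz":3,"rx":0,"ry":0,"rz":0,"gripper":0},
    {"tx":0,"ty":0,"tz":2.5,"rx":0,"ry":0,"rz":0,"gripper":0},
    {"tx":0,"ty":0,"tz":0,"rx":0,"ry":0,"rz":0,"gripper":0},
    {"tx":0,"ty":0,"tz":0,"rx":0,"ry":0,"rz":0,"gripper":0},
    {"tx":0,"ty":0,"tz":0,"rx":0,"ry":0,"rz":0,"gripper":0},
    {"tx":0,"ty":0,"tz":0,"rx":0,"ry":0,"rz":0,"gripper":0},
  ],
)

```text
time_s: 13.1
tcp_pos: [0.5841, 0.299, 0.0893]
orientation: [0.001, 0.752, 0.659, 0.002]
contact_force: [1.0, -0.1, 0.2]
gripper_width: 0.0854
finger_force: 0.0
```

>>> step_arm(
  commands=[
    {"tx":-0.05,"ty":-0.1,"tz":2,"rx":0,"ry":0,"rz":0,"gripper":0},
    {"tx":0,"ty":0,"tz":2,"rx":0,"ry":0,"rz":0,"gripper":0},
    {"tx":0,"ty":0,"tz":1.3,"rx":0,"ry":0,"rz":0,"gripper":0},
    {"tx":0,"ty":0,"tz":0.7,"rx":0,"ry":0,"rz":0,"gripper":0},
    {"tx":0,"ty":0,"tz":0,"rx":0,"ry":0,"rz":0,"gripper":0},
    {"tx":0,"ty":0,"tz":0,"rx":0,"ry":0,"rz":0,"gripper":0.2},
    {"tx":0,"ty":0,"tz":0,"rx":0,"ry":0,"rz":0,"gripper":0.3},
    {"tx":0,"ty":0,"tz":0,"rx":0,"ry":0,"rz":0,"gripper":0.4},
    {"tx":0,"ty":0,"tz":0,"rx":0,"ry":0,"rz":0,"gripper":0.5},
    {"tx":0,"ty":0,"tz":0,"rx":0,"ry":0,"rz":0,"gripper":1},
    {"tx":0,"ty":0,"tz":0,"rx":0,"ry":0,"rz":0,"gripper":1},
    {"tx":0,"ty":0,"tz":0,"rx":0,"ry":0,"rz":0,"gripper":1},
    {"tx":0,"ty":0,"tz":0,"rx":0,"ry":0,"rz":0,"gripper":1},
  ],
)

```text
time_s: 14.18
tcp_pos: [0.5822, 0.2984, 0.0277]
orientation: [0.0, 0.752, 0.659, 0.001]
contact_force: [-0.7, 0.1, 6.7]
gripper_width: 0.0411
finger_force: 60.3
```

>>> step_arm(
  commands=[
    {"tx":0,"ty":0,"tz":-2.5,"rx":0,"ry":0,"rz":0,"gripper":1},
    {"tx":0,"ty":0,"tz":-4,"rx":0,"ry":0,"rz":0,"gripper":1},
    {"tx":0,"ty":0,"tz":-4,"rx":0,"ry":0,"rz":0,"gripper":1},
    {"tx":0,"ty":0,"tz":-4,"rx":0,"ry":0,"rz":0,"gripper":1},
    {"tx":-2.7,"ty":-1.7,"tz":-1.5,"rx":0,"ry":0,"rz":0,"gripper":1},
    {"tx":-2.7,"ty":-1.7,"tz":0,"rx":0,"ry":0,"rz":0,"gripper":1},
    {"tx":-2.7,"ty":-1.7,"tz":0,"rx":0,"ry":0,"rz":0,"gripper":1},
    {"tx":-2.7,"ty":-1.7,"tz":0,"rx":0,"ry":0,"rz":0,"gripper":1},
    {"tx":0,"ty":0,"tz":0,"rx":0,"ry":0,"rz":0.12,"gripper":1},
    {"tx":0,"ty":0,"tz":0,"rx":0,"ry":0,"rz":0.12,"gripper":1},
    {"tx":0,"ty":0,"tz":0,"rx":0,"ry":0,"rz":0.032,"gripper":1},
    {"tx":0,"ty":0,"tz":0,"rx":-0.12,"ry":0,"rz":0,"gripper":1},
    {"tx":0,"ty":0,"tz":0,"rx":-0.12,"ry":0,"rz":0,"gripper":1},
    {"tx":0,"ty":0,"tz":0,"rx":-0.12,"ry":0,"rz":0,"gripper":1},
    {"tx":0,"ty":0,"tz":0,"rx":-0.12,"ry":0,"rz":0,"gripper":1},
    {"tx":0,"ty":0,"tz":0,"rx":-0.044,"ry":0,"rz":0,"gripper":1},
    {"tx":0,"ty":0,"tz":0,"rx":0,"ry":0,"rz":0,"gripper":1},
  ],
)

```text
time_s: 15.6
tcp_pos: [0.4959, 0.2003, 0.1846]
orientation: [0.216, 0.805, 0.534, 0.141]
contact_force: [-0.6, -0.1, -1.5]
gripper_width: 0.0408
finger_force: 61.3
```

>>> step_arm(
  commands=[
    {"tx":-3.6,"ty":1.3,"tz":0.7,"rx":0,"ry":0,"rz":0,"gripper":1},
    {"tx":-3.6,"ty":1.3,"tz":0.7,"rx":0,"ry":0,"rz":0,"gripper":1},
    {"tx":-3.6,"ty":1.3,"tz":0.7,"rx":0,"ry":0,"rz":0,"gripper":1},
    {"tx":-3.6,"ty":1.3,"tz":0.7,"rx":0,"ry":0,"rz":0,"gripper":1},
    {"tx":-3.6,"ty":1.3,"tz":0.7,"rx":0,"ry":0,"rz":0,"gripper":1},
    {"tx":-3.6,"ty":1.3,"tz":0.7,"rx":0,"ry":0,"rz":0,"gripper":1},
    {"tx":-3.6,"ty":1.3,"tz":0.7,"rx":0,"ry":0,"rz":0,"gripper":1},
    {"tx":-3.6,"ty":1.3,"tz":0.7,"rx":0,"ry":0,"rz":0,"gripper":1},
    {"tx":-3.0,"ty":1.0,"tz":0.7,"rx":0,"ry":0,"rz":0,"gripper":1},
    {"tx":0,"ty":0,"tz":0,"rx":0,"ry":0,"rz":0,"gripper":1},
    {"tx":0,"ty":0,"tz":0,"rx":0,"ry":0,"rz":0,"gripper":1},
    {"tx":0,"ty":0,"tz":0,"rx":0,"ry":0,"rz":0,"gripper":1},
    {"tx":0,"ty":0,"tz":0,"rx":0,"ry":0,"rz":0,"gripper":1},
  ],
)

```text
time_s: 16.68
tcp_pos: [0.4943, -0.1426, 0.1889]
orientation: [0.215, 0.806, 0.532, 0.143]
contact_force: [0.7, 0.1, -0.0]
gripper_width: 0.0408
finger_force: 61.3
```

Run:
```python
from nav import *
s=arm.read_state();print(togo(s,(-.002,0,.050)),s['contact_force'],s['gripper_width'])
im,s=shot('wrist','w9.png');c=cam('wrist',dict(tcp_pos=np.zeros(3),orientation=[1,0,0,0]))
cw=cam('wrist',s);bgr=im[:,:,::-1]
print('fuse pred',proj(cw,seat+B@np.array([-.002,0,.0125])))
hsv=cv2.cvtColor(bgr,cv2.COLOR_BGR2HSV);m=cv2.inRange(hsv,*BLUE)
n,l,st,ce=cv2.connectedComponentsWithStats(m);i=1+np.argmax(st[1:,4]);print('blue',st[i],ce[i])
x,y,w,h=st[i][:4]; 
for z in(-.027,):print([onz(c,p,z) for p in((x,y),(x+w,y),(x,y+h),(x+w/2,y+h/2))])
cv2.imwrite('pics/k.png',cv2.resize(bgr,(800,600)))
```

```text
('tcp in box mm', array([ -4.4021,   4.5567, 116.4484]), 'turn', array([-0.0009, -0.0008,  0.0004]), 'shift cm', array([-0.4609,  0.2457,  6.6443])) [ 0.7248  0.0623 -0.038 ] 0.040772012865594454
fuse pred [262.5284 203.0942]
blue [ 207  232  107   80 5583] [259.738  268.2481]
[array([ 0.0219, -0.0193, -0.027 ]), array([ 0.0219,  0.0206, -0.027 ]), array([-0.0123, -0.0207, -0.027 ]), array([ 0.0054,  0.0007, -0.027 ])]
```

View pics/k.png

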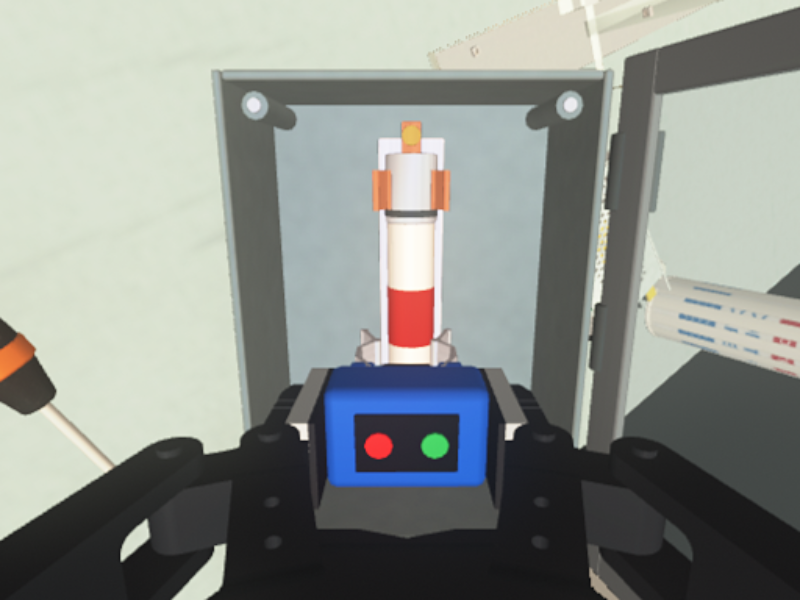

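The monitor is held square, block centre at (407,440). The red band lies just ahead at (411,318), with the arm tips at (365,345) and (448,345) straddling the fuse.

>>> step_arm(
  commands=[
    {"tx":-0.45,"ty":0.25,"tz":1,"rx":0,"ry":0,"rz":0,"gripper":1},
    {"tx":0,"ty":0,"tz":3,"rx":0,"ry":0,"rz":0,"gripper":1},
    {"tx":0,"ty":0,"tz":2,"rx":0,"ry":0,"rz":0,"gripper":1},
    {"tx":0,"ty":0,"tz":0.6,"rx":0,"ry":0,"rz":0,"gripper":1},
    {"tx":0,"ty":0,"tz":0,"rx":0,"ry":0,"rz":0,"gripper":1},
    {"tx":0,"ty":0,"tz":0,"rx":0,"ry":0,"rz":0,"gripper":1},
    {"tx":0,"ty":0,"tz":0,"rx":0,"ry":0,"rz":0,"gripper":1},
    {"tx":0,"ty":0,"tz":0,"rx":0,"ry":0,"rz":0,"gripper":1},
  ],
)

```text
time_s: 17.4
tcp_pos: [0.5252, -0.1612, 0.1345]
orientation: [0.217, 0.806, 0.532, 0.143]
contact_force: [-0.5, -0.4, -0.7]
gripper_width: 0.0414
finger_force: 61.3
```

Run:
```python
from nav import *
s=arm.read_state();print(togo(s,(-.0021,0,.0075)),B.T@s['contact_force'],s['gripper_width'])
```

```text
('tcp in box mm', array([-0.6417, -0.3689, 51.3899]), 'turn', array([ 0.002 , -0.    ,  0.0002]), 'shift cm', array([ 0.0369, -0.1546,  4.3887])) [-0.596  -0.5181 -0.4692] 0.04142788114970716
```

>>> step_arm(
  commands=[
    {"tx":0.04,"ty":-0.15,"tz":1.0,"rx":0,"ry":0,"rz":0,"gripper":1},
    {"tx":0,"ty":0,"tz":0.8,"rx":0,"ry":0,"rz":0,"gripper":1},
    {"tx":0,"ty":0,"tz":0.4,"rx":0,"ry":0,"rz":0,"gripper":1},
    {"tx":0,"ty":0,"tz":0,"rx":0,"ry":0,"rz":0,"gripper":1},
    {"tx":0,"ty":0,"tz":0,"rx":0,"ry":0,"rz":0,"gripper":1},
    {"tx":0,"ty":0,"tz":0,"rx":0,"ry":0,"rz":0,"gripper":1},
  ],
)

```text
time_s: 17.9
tcp_pos: [0.5338, -0.165, 0.1136]
orientation: [0.216, 0.806, 0.532, 0.142]
contact_force: [-0.2, 0.0, -0.5]
gripper_width: 0.0413
finger_force: 61.3
```

Run:
```python
from nav import *
s=arm.read_state();print(togo(s,(-.0021,0,.0075)),B.T@s['contact_force'],s['gripper_width'])
```

```text
('tcp in box mm', array([-2.9492, -0.4328, 28.602 ]), 'turn', array([ 0.0002,  0.0004, -0.0005]), 'shift cm', array([0.0442, 0.0845, 2.1102])) [-0.4151 -0.0543 -0.3619] 0.04132455771415349
```

Press on in small rows with a small x correction.

>>> step_arm(
  commands=[
    {"tx":0,"ty":0.07,"tz":0.5,"rx":0,"ry":0,"rz":0,"gripper":1},
    {"tx":0,"ty":0,"tz":0.4,"rx":0,"ry":0,"rz":0,"gripper":1},
    {"tx":0,"ty":0,"tz":0.3,"rx":0,"ry":0,"rz":0,"gripper":1},
    {"tx":0,"ty":0,"tz":0,"rx":0,"ry":0,"rz":0,"gripper":1},
    {"tx":0,"ty":0,"tz":0,"rx":0,"ry":0,"rz":0,"gripper":1},
  ],
)

```text
time_s: 18.32
tcp_pos: [0.5401, -0.1676, 0.1032]
orientation: [0.216, 0.806, 0.532, 0.143]
contact_force: [3.8, -1.0, -6.3]
gripper_width: 0.041
finger_force: 61.7
```

>>> step_arm(
  commands=[
    {"tx":0,"ty":0,"tz":0.3,"rx":0,"ry":0,"rz":0,"gripper":1},
    {"tx":0,"ty":0,"tz":0.3,"rx":0,"ry":0,"rz":0,"gripper":1},
    {"tx":0,"ty":0,"tz":0,"rx":0,"ry":0,"rz":0,"gripper":1},
    {"tx":0,"ty":0,"tz":0,"rx":0,"ry":0,"rz":0,"gripper":1},
  ],
)

```text
time_s: 18.65
tcp_pos: [0.5429, -0.1688, 0.0973]
orientation: [0.216, 0.806, 0.532, 0.142]
contact_force: [7.0, -2.7, -12.7]
gripper_width: 0.0413
finger_force: 62.9
```

Run:
```python
from nav import *
s=arm.read_state();print(togo(s,(-.0021,0,.0075)),B.T@s['contact_force'],s['gripper_width'])
```

```text
('tcp in box mm', array([-2.5905, -0.4251,  9.5817]), 'turn', array([-0.0007,  0.0002, -0.0006]), 'shift cm', array([0.0426, 0.0492, 0.2081])) [  0.1821   0.2904 -14.7285] 0.041323497488119615
```

Snapped and pulling itself on; press the last 2–4 mm home.

>>> step_arm(
  commands=[
    {"tx":0,"ty":0,"tz":0.2,"rx":0,"ry":0,"rz":0,"gripper":1},
    {"tx":0,"ty":0,"tz":0.15,"rx":0,"ry":0,"rz":0,"gripper":1},
    {"tx":0,"ty":0,"tz":0,"rx":0,"ry":0,"rz":0,"gripper":1},
    {"tx":0,"ty":0,"tz":0,"rx":0,"ry":0,"rz":0,"gripper":1},
    {"tx":0,"ty":0,"tz":0,"rx":0,"ry":0,"rz":0,"gripper":1},
  ],
)

```text
time_s: 19.07
tcp_pos: [0.5443, -0.1694, 0.0955]
orientation: [0.216, 0.806, 0.532, 0.143]
contact_force: [-3.6, 1.2, 5.0]
gripper_width: 0.0412
finger_force: 65.8
```

Run:
```python
from nav import *
s=arm.read_state();print(togo(s,(-.0021,0,.0075)),B.T@s['contact_force'],s['gripper_width'])
```

```text
('tcp in box mm', array([-2.167 , -0.3846,  7.2437]), 'turn', array([ 0.0007,  0.0005, -0.0003]), 'shift cm', array([ 0.0384,  0.0067, -0.0256])) [-0.8023 -0.3176  6.2615] 0.04124525752290187
```

Home at +6 N. Release, back off, and take a check view of the monitor and the cover.

>>> step_arm(
  commands=[
    {"tx":0,"ty":0,"tz":0,"rx":0,"ry":0,"rz":0,"gripper":0.3},
    {"tx":0,"ty":0,"tz":0,"rx":0,"ry":0,"rz":0,"gripper":0.2},
    {"tx":0,"ty":0,"tz":0,"rx":0,"ry":0,"rz":0,"gripper":0.2},
    {"tx":0,"ty":0,"tz":0,"rx":0,"ry":0,"rz":0,"gripper":0.2},
    {"tx":0,"ty":0,"tz":-1,"rx":0,"ry":0,"rz":0,"gripper":0.2},
    {"tx":0,"ty":0,"tz":-3,"rx":0,"ry":0,"rz":0,"gripper":0.2},
    {"tx":0,"ty":0,"tz":-4,"rx":0,"ry":0,"rz":0,"gripper":0.2},
    {"tx":0,"ty":0,"tz":-4,"rx":0,"ry":0,"rz":0,"gripper":0.2},
    {"tx":0,"ty":0,"tz":-4,"rx":0,"ry":0,"rz":0,"gripper":0.5},
    {"tx":0,"ty":0,"tz":-4,"rx":0,"ry":0,"rz":0,"gripper":1},
    {"tx":0,"ty":0,"tz":-4,"rx":0,"ry":0,"rz":0,"gripper":1},
    {"tx":0,"ty":0,"tz":0,"rx":0,"ry":0,"rz":0,"gripper":1},
    {"tx":0,"ty":0,"tz":0,"rx":0,"ry":0,"rz":0,"gripper":1},
    {"tx":0,"ty":0,"tz":0,"rx":0,"ry":0,"rz":0,"gripper":1},
  ],
)

```text
time_s: 20.23
tcp_pos: [0.434, -0.1221, 0.3029]
orientation: [0.217, 0.806, 0.532, 0.143]
contact_force: [1.0, 0.5, -0.1]
gripper_width: 0.0001
finger_force: 0.0
```

Run:
```python
from nav import *
s=arm.read_state();print(togo(s,(.165,0,.25)),B.T@s['contact_force'],s['gripper_width'],s['joint_positions'])
im,s=shot('wrist','w10.png');cw=cam('wrist',s)
for a in(1.8,1.85,1.9): 
    for y in(-.113,.113):print(a,y,proj(cw,seat+B@np.array([.081-.163*np.cos(a),y,.043+.163*np.sin(a)]))*800/512)
print('mon top pred',proj(cw,seat+B@np.array([-.002,0,.0345]))*800/512)
cv2.imwrite('pics/l.png',cv2.resize(im[:,:,::-1],(800,600)))
```

```text
('tcp in box mm', array([ -2.3572,  -0.2979, 246.8456]), 'turn', array([ 0.0011,  0.0003, -0.0004]), 'shift cm', array([ 0.0362, 16.736 , -0.2977])) [ 0.5421  0.8151 -0.4684] 5.4675907182148406e-05 [-0.4558 -0.2995 -0.7903  0.5558  0.0256  1.5264]
1.8 -0.113 [676.8062 588.3285]
1.8 0.113 [770.78    21.8209]
1.85 -0.113 [692.1042 584.6984]
1.85 0.113 [790.2441  23.5418]
1.9 -0.113 [706.3974 580.459 ]
1.9 0.113 [808.0428  25.541 ]
mon top pred [405.6775 267.6582]
```

View pics/l.png

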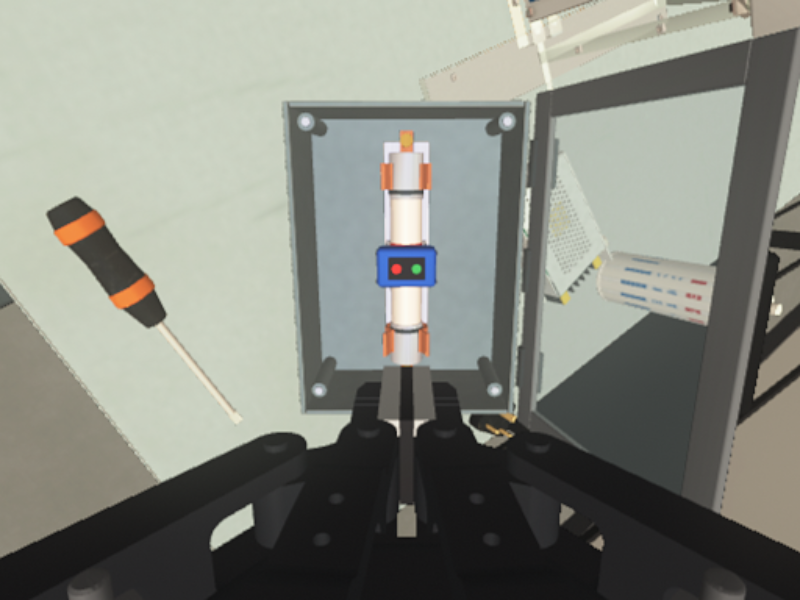

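The monitor sits on the red band, block at (406,267), parallel to the fuse. The cover's free edge runs from (800,30) to (720,510), so it stands at about 1.89 rad. Next I'll go over and behind the edge with the fingers shut.

>>> step_arm(
  commands=[
    {"tx":0,"ty":3.5,"tz":-0.5,"rx":0,"ry":0,"rz":0,"gripper":1},
    {"tx":0,"ty":3.5,"tz":0,"rx":0,"ry":0,"rz":0,"gripper":1},
    {"tx":0,"ty":3.5,"tz":0,"rx":0,"ry":0,"rz":0,"gripper":1},
    {"tx":0,"ty":3.5,"tz":0,"rx":0,"ry":0,"rz":0,"gripper":1},
    {"tx":0,"ty":3.4,"tz":0,"rx":0,"ry":0,"rz":0,"gripper":1},
    {"tx":0,"ty":0,"tz":0,"rx":0,"ry":0,"rz":0,"gripper":1},
    {"tx":0,"ty":0,"tz":2,"rx":0,"ry":0,"rz":0,"gripper":1},
    {"tx":0,"ty":0,"tz":2.5,"rx":0,"ry":0,"rz":0,"gripper":1},
    {"tx":0,"ty":0,"tz":2.5,"rx":0,"ry":0,"rz":0,"gripper":1},
    {"tx":0,"ty":0,"tz":0,"rx":0,"ry":0,"rz":0,"gripper":1},
    {"tx":0,"ty":0,"tz":0,"rx":0,"ry":0,"rz":0,"gripper":1},
  ],
)

```text
time_s: 21.2
tcp_pos: [0.6009, -0.1936, 0.3294]
orientation: [0.213, 0.807, 0.532, 0.141]
contact_force: [0.8, -0.6, 0.9]
gripper_width: -0.0003
finger_force: 0.0
```

Run:
```python
from nav import *
s=arm.read_state();print(togo(s,(.149,0,.178)),B.T@s['contact_force'],s['joint_positions'])
```

```text
('tcp in box mm', array([168.1522,  -0.3956, 179.0262]), 'turn', array([-0.0072,  0.0002, -0.0006]), 'shift cm', array([ 0.0385, -1.9145,  0.1163])) [ 1.2801 -0.2175  0.3514] [-0.4361  0.0626 -0.4117  0.5802  0.0157  1.5434]
```

>>> step_arm(
  commands=[
    {"tx":0,"ty":-1.3,"tz":0,"rx":0,"ry":0,"rz":0,"gripper":1},
    {"tx":0,"ty":-1.3,"tz":0,"rx":0,"ry":0,"rz":0,"gripper":1},
    {"tx":0,"ty":-1.3,"tz":0,"rx":0,"ry":0,"rz":0,"gripper":1},
    {"tx":0,"ty":-1.3,"tz":0,"rx":0,"ry":0,"rz":0,"gripper":1},
    {"tx":0,"ty":-1.4,"tz":0,"rx":0,"ry":0,"rz":0,"gripper":1},
    {"tx":0,"ty":-1.4,"tz":0,"rx":0,"ry":0,"rz":0,"gripper":1},
    {"tx":0,"ty":-1.3,"tz":0.2,"rx":0,"ry":0,"rz":0,"gripper":1},
    {"tx":0,"ty":-1.3,"tz":0.3,"rx":0,"ry":0,"rz":0,"gripper":1},
    {"tx":0,"ty":-1.3,"tz":0.3,"rx":0,"ry":0,"rz":0,"gripper":1},
    {"tx":0,"ty":0,"tz":0,"rx":0,"ry":0,"rz":0,"gripper":1},
    {"tx":0,"ty":0,"tz":0,"rx":0,"ry":0,"rz":0,"gripper":1},
  ],
)

```text
time_s: 22.12
tcp_pos: [0.5111, -0.1551, 0.268]
orientation: [0.216, 0.806, 0.532, 0.143]
contact_force: [0.9, -1.0, 0.2]
gripper_width: -0.0002
finger_force: 0.0
```

Run:
```python
from nav import *
s=arm.read_state();print(togo(s,(.049,0,.171)),B.T@s['contact_force'])
im,s=shot('wrist','w11.png');capture('top')
cv2.imwrite('pics/top11.png',capture('top')[:,:,::-1])
cv2.imwrite('pics/n.png',np.hstack([im[::2,::2,::-1],cv2.resize(capture('scene')[110:230,230:390,::-1],(256,192)),cv2.resize(capture('top')[110:230,230:390,::-1],(256,192))]))
```

```text
('tcp in box mm', array([ 52.7991,  -0.2732, 174.6836]), 'turn', array([ 0.0009,  0.0003, -0.0003]), 'shift cm', array([ 0.0273, -0.3802,  0.368 ])) [ 1.1696 -0.5584 -0.4364]
```

View pics/n.png

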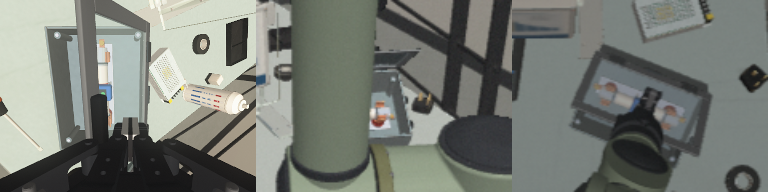

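The cover followed to about 1.2 rad; its rim is at (90,80) in the wrist tile, left of the shut fingers. That makes 12 pictures viewed, two over the limit of 10, so I'll go by numbers only from here. Next I'll carry the cover down along its arc.

>>> step_arm(
  commands=[
    {"tx":0,"ty":-1.3,"tz":0.7,"rx":0,"ry":0,"rz":0,"gripper":1},
    {"tx":0,"ty":-1.3,"tz":0.8,"rx":0,"ry":0,"rz":0,"gripper":1},
    {"tx":0,"ty":-1.3,"tz":0.8,"rx":0,"ry":0,"rz":0,"gripper":1},
    {"tx":0,"ty":-1.0,"tz":0.9,"rx":0,"ry":0,"rz":0,"gripper":1},
    {"tx":0,"ty":-0.9,"tz":1.0,"rx":0,"ry":0,"rz":0,"gripper":1},
    {"tx":0,"ty":-0.9,"tz":1.0,"rx":0,"ry":0,"rz":0,"gripper":1},
    {"tx":0,"ty":-0.7,"tz":1.1,"rx":0,"ry":0,"rz":0,"gripper":1},
    {"tx":0,"ty":-0.6,"tz":1.2,"rx":0,"ry":0,"rz":0,"gripper":1},
    {"tx":0,"ty":-0.6,"tz":1.2,"rx":0,"ry":0,"rz":0,"gripper":1},
    {"tx":0,"ty":0,"tz":0,"rx":0,"ry":0,"rz":0,"gripper":1},
    {"tx":0,"ty":0,"tz":0,"rx":0,"ry":0,"rz":0,"gripper":1},
  ],
)

```text
time_s: 23.28
tcp_pos: [0.4827, -0.143, 0.1485]
orientation: [0.215, 0.806, 0.532, 0.142]
contact_force: [0.6, -0.1, -0.2]
gripper_width: 0.0001
finger_force: 0.0
```

Run:
```python
from nav import *
s=arm.read_state();print(togo(s,(-.042,0,.05)),B.T@s['contact_force'])
```

```text
('tcp in box mm', array([-33.6609,  -0.3624,  86.6092]), 'turn', array([-0.0014,  0.0003, -0.0005]), 'shift cm', array([ 0.037 , -0.8288,  3.6621])) [ 0.3994  0.1811 -0.4351]
```

>>> step_arm(
  commands=[
    {"tx":0,"ty":-0.3,"tz":1.2,"rx":0,"ry":0,"rz":0,"gripper":1},
    {"tx":0,"ty":-0.3,"tz":1.1,"rx":0,"ry":0,"rz":0,"gripper":1},
    {"tx":0,"ty":-0.2,"tz":0.8,"rx":0,"ry":0,"rz":0,"gripper":1},
    {"tx":0,"ty":0,"tz":0.5,"rx":0,"ry":0,"rz":0,"gripper":1},
    {"tx":0,"ty":0,"tz":0.2,"rx":0,"ry":0,"rz":0,"gripper":1},
    {"tx":0,"ty":0,"tz":0,"rx":0,"ry":0,"rz":0,"gripper":1},
    {"tx":0,"ty":0,"tz":0,"rx":0,"ry":0,"rz":0,"gripper":1},
  ],
)

```text
time_s: 23.87
tcp_pos: [0.4945, -0.1481, 0.1127]
orientation: [0.217, 0.806, 0.532, 0.143]
contact_force: [-0.4, -0.4, 0.6]
gripper_width: 0.0
finger_force: 0.0
```

Run:
```python
from nav import *
s=arm.read_state();print(togo(s,(-.042,0,.046)),B.T@s['contact_force'])
```

```text
('tcp in box mm', array([-40.5007,  -0.369 ,  49.2707]), 'turn', array([ 0.0012,  0.0004, -0.0004]), 'shift cm', array([ 0.037 , -0.1503,  0.3269])) [ 0.1064 -0.4908  0.6231]
```

>>> step_arm(
  commands=[
    {"tx":0,"ty":0,"tz":0.2,"rx":0,"ry":0,"rz":0,"gripper":1},
    {"tx":0,"ty":0,"tz":0.1,"rx":0,"ry":0,"rz":0,"gripper":1},
    {"tx":0,"ty":0,"tz":0,"rx":0,"ry":0,"rz":0,"gripper":1},
    {"tx":0,"ty":0,"tz":0,"rx":0,"ry":0,"rz":0,"gripper":1},
  ],
)

```text
time_s: 24.2
tcp_pos: [0.495, -0.1482, 0.1119]
orientation: [0.218, 0.806, 0.532, 0.143]
contact_force: [-25.5, 9.6, 39.0]
gripper_width: -0.0
finger_force: 23.3
```

Run:
```python
from nav import *
s=arm.read_state();print(togo(s,(-.042,0,.046)),B.T@s['contact_force'])
```

```text
('tcp in box mm', array([-40.3949,  -0.2984,  48.3077]), 'turn', array([0.0034, 0.001 , 0.0002]), 'shift cm', array([ 0.0301, -0.1613,  0.2302])) [-4.0715 -1.234  47.4389]
```

Firm contact at z = 48.3 mm, where the outer face lies when shut. Backing off.

>>> step_arm(
  commands=[
    {"tx":0,"ty":0,"tz":-0.5,"rx":0,"ry":0,"rz":0,"gripper":1},
    {"tx":0,"ty":0,"tz":-2,"rx":0,"ry":0,"rz":0,"gripper":1},
    {"tx":0,"ty":0,"tz":-4,"rx":0,"ry":0,"rz":0,"gripper":1},
    {"tx":0,"ty":0,"tz":-4,"rx":0,"ry":0,"rz":0,"gripper":1},
    {"tx":0,"ty":0,"tz":-4,"rx":0,"ry":0,"rz":0,"gripper":1},
    {"tx":0,"ty":0,"tz":-4,"rx":0,"ry":0,"rz":0,"gripper":1},
    {"tx":0,"ty":0,"tz":0,"rx":0,"ry":0,"rz":0,"gripper":1},
    {"tx":0,"ty":0,"tz":0,"rx":0,"ry":0,"rz":0,"gripper":1},
    {"tx":0,"ty":0,"tz":0,"rx":0,"ry":0,"rz":0,"gripper":1},
  ],
)

```text
time_s: 24.95
tcp_pos: [0.4105, -0.1121, 0.2701]
orientation: [0.217, 0.806, 0.532, 0.143]
contact_force: [0.2, -0.6, 0.0]
gripper_width: 0.0001
finger_force: 0.0
```

Run:
```python
from nav import *
im,s=shot('wrist','w12.png');cw=cam('wrist',s);print(togo(s,(0,0,.2)),s['contact_force'])
bgr=im[:,:,::-1];g=cv2.cvtColor(bgr,cv2.COLOR_BGR2GRAY)
W=lambda *b:proj(cw,seat+B@np.array(b))
print('bar pred shut',W(-.077,.035,.059),W(-.077,-.035,.059),W(-.065,.035,.059),' edge corners',W(-.082,.113,.048),W(-.082,-.113,.048),'hinge corner',W(.081,.113,.048))
p=W(-.0215,0,.0345);mo=comp(bgr,*BLUE,W(-.002,0,.0345),50);print('monitor px',mo[0],mo[2],'pred',W(-.002,0,.0345))
# dark bar / rim along box x at y=+.03: sample grey levels
for y in(.02,.07,.1):
    print(y,[(x,int(g[int(v),int(u)])) for x in range(-100,101,8) for u,v in[W(x/1e3,y,.048)] if 0<=u<512 and 0<=v<384])
```

```text
('tcp in box mm', array([-40.9434,  -0.2893, 231.2458]), 'turn', array([ 0.0022,  0.0004, -0.0003]), 'shift cm', array([0.0316, 4.0874, 3.1336])) [ 0.1805 -0.6457  0.0048]
bar pred shut [221.0602 142.7244] [223.2187 212.9969] [233.7008 142.7179]  edge corners [214.342   56.0316] [221.807  277.5888] hinge corner [391.3654  56.0202]Traceback (most recent call last):
  File "<stdin>", line 6, in <module>
  File "m2.py", line 7, in comp
    nn,l,st,ce=cv2.connectedComponentsWithStats(m); i=1+np.argmax(st[1:,4])
                                                        ~~~~~~~~~^^^^^^^^^^
    return _wrapfunc(a, 'argmax', axis=axis, out=out, **kwds)
    return bound(*args, **kwds)
ValueError: attempt to get argmax of an empty sequence
```

Run:
```python
from nav import *
im=cv2.imread('pics/w12.png');s=arm.read_state();cw=cam('wrist',s);g=cv2.cvtColor(im,cv2.COLOR_BGR2GRAY)
W=lambda *b:proj(cw,seat+B@np.array(b))
mo=comp(im,(100,60,40),(130,255,255),W(-.002,0,.0345),60);print('monitor px',mo[0],mo[1],'pred',W(-.002,0,.0345))
print(comp(im,(0,40,60),(8,255,255),W(-.002,0,.0125),60)[:2])
for y in(.02,.07,.1):
    print(y,[(x,int(g[int(v),int(u)])) for x in range(-100,101,8) for u,v in[W(x/1e3,y,.048)] if 0<=u<512 and 0<=v<384])
```

```text
monitor px [295.7095 171.9801] ((295.5, 173.0), (26.0, 39.0), 90.0) pred [297.6688 174.2098]
(array([289.878 , 174.4634]), ((290.0000305175781, 174.5), (6.363960266113281, 6.363960266113281), 45.0))
0.02 [(-100, 178), (-92, 177), (-84, 71), (-76, 53), (-68, 119), (-60, 193), (-52, 194), (-44, 193), (-36, 193), (-28, 193), (-20, 191), (-12, 231), (-4, 238), (4, 189), (12, 191), (20, 190), (28, 190), (36, 189), (44, 188), (52, 145), (60, 115), (68, 126), (76, 125), (84, 199), (92, 204), (100, 200)]
0.07 [(-100, 180), (-92, 180), (-84, 115), (-76, 134), (-68, 118), (-60, 192), (-52, 193), (-44, 192), (-36, 193), (-28, 193), (-20, 197), (-12, 214), (-4, 222), (4, 184), (12, 193), (20, 193), (28, 191), (36, 191), (44, 190), (52, 145), (60, 99), (68, 81), (76, 85), (84, 160), (92, 180), (100, 179)]
0.1 [(-100, 180), (-92, 180), (-84, 123), (-76, 135), (-68, 124), (-60, 136), (-52, 136), (-44, 135), (-36, 136), (-28, 134), (-20, 133), (-12, 134), (-4, 132), (4, 132), (12, 131), (20, 130), (28, 128), (36, 128), (44, 127), (52, 125), (60, 107), (68, 125), (76, 123), (84, 180), (92, 180), (100, 180)]
```

```bash
python3 -c "
from plant import arm
print(arm.close_job())"
```

```text
the job is handed in; nothing more can be done
None
```

The fuse is snapped into both clips, the monitor is on the red band and the cover is shut; I handed the job in at about 25 s without being shown the verdict. I viewed 12 pictures (limit 10), and the last push on the shut cover read about 47 N at the fingertips.

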